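Load the bead polisher with the scoop

TASK

Take the scoop out of its stand (only its bowl can be grasped there), lay it upright on the open bench, let go and take it again by the handle; then scoop up brass blanks from the grey bin and tip at least four of the five, in one load, into the polisher's white bowl, without touching blanks with the fingers (one left over stays in the bin). Lay the scoop down upright on the open bench again, clear of the stand, and swing the polisher's hold-down arm, which stays up until the blanks are in, fully down across the bowl. Leave the jar, the steel block and the dish where they are.

Things in the scene. Friction and masses are not known exactly. Their poses are not given: they have to be found in the camera images.
- scoop: Scoop, mm: steel bowl 72 long x 52 wide x 27 high, walls 2, open above and at the front. Origin under the middle of its flat floor; x out of the mouth, z up; front edge x=36, back wall x=-36;  Wooden handle 14 wide (y) x 15 thick x 105 long rises backwards at 30 degrees from x=-36, z=22. 155 g. Starts level on the bench, handle in the stand's slot. Sizes in mm.
- scoop_lip (a point): Middle of the front edge of the scoop's floor (x=+36, z=0 of the scoop). Sizes in mm.
- scoop_middle (a point): Middle of the space inside the scoop's bowl (x=0, z=12 of the scoop). Sizes in mm.
- scoop_grip (a point): Point on the axis of the scoop's handle, 60 from the bowl and 45 from its end (x=-88, y=0, z=52 of the scoop). Sizes in mm.
- scoop_end (a point): End of the scoop's handle (x=-127, y=0, z=74.5 of the scoop). Sizes in mm.
- stand: Fixed dark wood block with a slot for the scoop's handle, mm: two cheeks 18 thick, 82 high, 22 apart, from x=-55 to 42, y=-29 to 29; open above and at +x. Origin on the bench in mid slot, axes as the parked scoop, whose bowl's middle is at x=92. No fingers fit beside the handle in the slot: the parked scoop can only be taken by its bowl. Sizes in mm.
- bin: Fixed grey open bin, mm: outside 188 (x) x 74 (y) x 38 high, walls 4 thick, floor 8 above the bench (inside 180 x 66 x 30 deep). Origin: centre of its underside. Inside, its +x end slopes at 45 degrees from the floor at x=57 to the rim at x=87; there a clear upright guard stands on the rim, inner face x=90, top 72 above the bench. The blanks lie in its +x half. Sizes in mm.
- polisher: Fixed polisher, mm: grey base 130 (x) x 156 (y) x 48 high; on it a white open bowl, rim 98 up, inner radius 53 at the rim and 38 at the floor, 45 deep. Origin under the bowl's centre, on the bench. At y=70 two posts, 118 high, carry the hinge of the hold-down arm. Sizes in mm.
- bowl_middle (a point): Middle of the space inside the polisher's bowl, 75 above the bench, 22 above its inner floor. Sizes in mm.
- bowl_rim (a point): Centre of the mouth of the polisher's bowl, 98 above the bench. Sizes in mm.
- holddown (a joint): Angle of the polisher's hold-down arm, rad: 0 = lowered, level across the bowl, at its stop; starts raised (about upright) at 1.45 to 1.75 and stays where it is left (stiff hinge, about 1.5 N at the knob). Hinge axis along the polisher's x; steel bar 12 wide x 6 thick, in mm. Sizes in mm.
- holddown_hinge (a point): Point on the arm's hinge axis (x=0, y=70, z=108 of the polisher). Sizes in mm.
- holddown_knob (a point): Centre of the black round grip at the arm's free end, 135 from the hinge: a cylinder, diameter 16, length 32, along the hinge axis. Lowered it is at x=0, y=-65, z=108 of the polisher; raised it is about 243 above the bench, over the hinge. Sizes in mm.
- blank0: Brass bead blank 1 of 5: barrel shape, diameter 16, length 14, 20 g, rounded edges; origin at its centre, z its axis. Sizes in mm.
- blank1: Brass bead blank 2 of 5: barrel shape, diameter 16, length 14, 20 g, rounded edges; origin at its centre, z its axis. Sizes in mm.
- blank2: Brass bead blank 3 of 5: barrel shape, diameter 16, length 14, 20 g, rounded edges; origin at its centre, z its axis. Sizes in mm.
- blank3: Brass bead blank 4 of 5: barrel shape, diameter 16, length 14, 20 g, rounded edges; origin at its centre, z its axis. Sizes in mm.
- blank4: Brass bead blank 5 of 5: barrel shape, diameter 16, length 14, 20 g, rounded edges; origin at its centre, z its axis. Sizes in mm.
- jar: Bystander: small clear jar with a white cap, diameter 56, 75 high; origin under its centre. Sizes in mm.
- anvil: Bystander: dark steel bench block 60 x 60 x 22 high; origin under its centre. Sizes in mm.
- dish: Bystander: white ceramic dish, diameter 84, 30 high; origin under its centre. Sizes in mm.
Things that resemble listed ones, but are neither listed nor needed, are in the scene too. Several things look just like the stand: the one meant starts farthest to the robot's right.

How it is judged:
By the outcome, as a careful person would: the job done as asked, in the order asked, and still so for the second after the job is handed in, with the robot touching nothing.
It also fails if it takes over 72 s, if anything falls off the work surface, if the arm or the gripper's body presses on something with over 40 N, if the wrist force passes 120 N, or if a joint passes its speed limit or range.

ROBOT

A 6-joint arm with a two-finger parallel gripper is mounted at the origin on the work surface. World frame = base frame: x ahead of the robot, y to its left, z up, the work surface at z = 0. Lengths are in m, angles in rad, forces in N, time in s.
With the tool pointing down it reaches from about 0.35 to 1 m from the base axis. Payload 7.1 kg.
Tool frame: the origin (TCP) lies at the very end of the fingers, on their centre line; the grasp point (between the pads) lies 19 mm behind it; z points along the fingers, y is the line along which they close (so a half turn about z gives the same grasp; the last joint's range is limited). The gripper opens to 85 mm and grips with 20 to 120 N. Pads are 22 mm wide; open, the fingers measure 114 mm over their backs; the gripper's body (76 mm by 85 mm) begins 54 mm behind the grasp point. The pads swing forward as they close: fully open they stand 13 mm farther back than shut.
Start: joints at [-1.271, 0.423, 1.63, -0, 1.089, -0.019], TCP at [0.196, -0.593, 0.231] pointing down, gripper open.
Joint ranges: [-3, 3], [-0.9, 2.11], [0.09, 2.58], [-1.31, 4.45], [0.11, 2.69], [-2.54, 2.54]. Speed limits (rad/s): [2.39, 2.39, 3.01, 3.14, 3.14, 3.14].

INTERFACE

Orientations are given as a unit quaternion [w, x, y, z].
In Python, from cell import r gives the robot as it stands. The module is installed in compiled form; this text tells all that it offers.
- The arm moves only by the tool arm_command, never from a script. Its argument "rows" is a list of rows, each a list of 7 numbers: the turn, a rotation vector about the tool's x, y, z in degrees, then the shift along the tool's x, y, z in m, then the closure, from 0 (fully open) to 1 (shut). In form: [[wx, wy, wz, x, y, z, gripper], ...]. A call has 1 to 8 rows; each row is the pose to reach, as a shift and turn from the pose commanded when the call began, along the tool's axes at that moment; what a row does not reach only later rows make up. A row lasts 1/12 s, in which the tool goes at most 41.7 mm and 7.16 degrees, less where a joint would pass 70% of its speed; a pose out of reach is approached as far as the arm can. A call with a gripper value outside its range is refused whole. The fingers move at their own pace and stop on an object; "grip_force" is the grip in N (left out, the last holds). Time passes only in rows, so rows that repeat a pose let the fingers close. It gives the time, the measured TCP pose, the force, the opening and the grip force at its end, in the units of the state.
- r.read_state(): the state, without advancing time (a new reading comes with each control period).
- r.camera(name): name is "scene" or "top"; returns (picture, depth): 420x560x3 uint8, blue, green, red; 420x560 float32, m along the optical axis (not along the pixel's ray), 0 where there is no reading.
- r.camera_params(name): a dict with "fx", "fy", "cx", "cy" (pixels), "distortion" ([k1, k2, p1, p2, k3] as OpenCV has them; the pictures are not rectified), "extrinsics" (4x4, takes a point from camera to world coordinates). Camera axes: x right, y down, z forward; pixel columns grow to the right and rows downward; lengths in m; the calibration is good to about 2 mm. A picture is of the moment at which its call begins. camera_params takes no time and is no camera call.
- r.sign_off(): hands the job in; it is judged then, once.
Trained networks look in the newest picture that a camera, given by its name, has taken for a name from the list of things; names that differ only in an ending like _2 or _b are one class to them, and where a whole thing is asked for, a point or a joint stands for the part that bears it (a point fixed in the world has none). Each returns a list of dicts, best first, with "p" (0 to 1); they miss things now and then, are a little off and sometimes report something else, mostly with a low value. They report only what shows in the picture. A call takes as long as a camera call. They do not tell look-alikes from the thing itself.
- r.silhouettes(camera, name): "pixels" (420x560 bool, what is visible of it) and "location" ([column, row] in pixels, amid what is visible of it).
The state is a dict: "time_s": time; "qpos": joint angles; "qd": joint speeds; "joint_torque": joint torques, N m; "position": TCP position; "tcp_rot": TCP orientation; "contact_force": force on the tool from outside, world axes, zero at the start; "torque": the same for the moment, N m; "finger_gap": finger opening in m; "gripper_force": force on a finger pad.
Only numpy, scipy, OpenCV 4.12 (cv2) and the standard library are available. Lean on these libraries where they do the work, as an engineer would, in place of code of your own. Each camera call takes 0.05 s, during which the arm holds its last target. There are 200 camera calls.

## Working session

There is one attempt and no reset: what is moved stays moved. The work goes in short steps, Python scripts to look and compute and a tool call to move; the robot and the scene stay as the last step left them, time stands still between calls to the robot, and variables do not carry over. Pictures are saved under pics/ and viewed, at most 10 in all, crops included, and the job is handed in when it is done.

Besides the shell and the picture viewer there is one more tool, called after ">>>" as name(argument=value, ...) on one line, values as JSON. arm_command: Moves the arm, as the interface text tells. Its arguments: {"type":"object","properties":{"rows":{"type":"array","items":{"type":"array","items":{"type":"number"}}},"grip_force":{"type":"number"}},"required":["rows"]}

```bash
mkdir -p pics; ls; cat > h.py <<'E'
import numpy as np, cv2
from cell import r
def save(n,cam):
    im,d=r.camera(cam); cv2.imwrite(f'pics/{n}.png',im); np.save(f'pics/{n}_d.npy',d); return im,d
def pts(cam,d,mask=None):
    P=r.camera_params(cam); K=np.array([[P['fx'],0,P['cx']],[0,P['fy'],P['cy']],[0,0,1]]); D=np.array(P['distortion'])
    if mask is None: mask=np.ones(d.shape,bool)
    v,u=np.nonzero(mask&(d>0)); 
    q=cv2.undistortPoints(np.c_[u,v].astype(float)[:,None],K,D)[:,0]
    z=d[v,u][:,None]; c=np.c_[q*z,z]; E=np.array(P['extrinsics'])
    return c@E[:3,:3].T+E[:3,3], np.c_[u,v]
E
python3 - <<'E'
from h import *
for c in ('scene','top'):
    im,d=save(c+'0',c)
    print(c,np.round(np.array(r.camera_params(c)['extrinsics']),3).tolist(), r.camera_params(c)['fx'])
    for n in ['scoop','stand','bin','polisher','holddown','blank0','jar','anvil','dish']:
        for s in r.silhouettes(c,n):
            if s['p']<.2: continue
            p,_=pts(c,d,s['pixels'])
            print(n,round(s['p'],2),np.round(s['location']),s['pixels'].sum(),np.round(np.median(p,0),3) if len(p) else None, np.round(p.min(0),3),np.round(p.max(0),3))
print(r.read_state())
a=cv2.imread('pics/scene0.png');b=cv2.imread('pics/top0.png')
E
```

```text
pics
scene [[0.867, 0.307, -0.391, 1.029], [0.497, -0.57, 0.655, -0.791], [-0.022, -0.762, -0.647, 0.968], [0.0, 0.0, 0.0, 1.0]] 460.87738397735075
stand 0.84 [312. 142.] 431 [0.322 0.528 0.058] [0.282 0.478 0.003] [0.369 0.591 0.09 ]
stand 0.7 [357. 167.] 390 [0.544 0.422 0.07 ] [0.497 0.386 0.   ] [0.568 0.563 0.091]
bin 0.84 [232. 328.] 2504 [ 0.539 -0.29   0.017] [ 0.435 -0.342 -0.003] [ 0.635 -0.219  0.076]
bin 0.38 [312. 247.] 2959 [0.6   0.023 0.053] [ 0.456 -0.066 -0.002] [0.667 0.387 0.254]
polisher 0.89 [312. 251.] 2982 [0.601 0.023 0.053] [ 0.458 -0.066 -0.002] [0.667 0.387 0.254]
holddown 0.56 [330. 194.] 274 [0.606 0.095 0.191] [ 0.448  0.084 -0.001] [0.624 0.422 0.254]
jar 0.9 [382. 225.] 467 [0.73  0.206 0.051] [0.699 0.193 0.001] [0.754 0.25  0.083]
anvil 0.58 [244. 247.] 370 [ 0.403 -0.036  0.023] [ 0.36  -0.071  0.002] [0.438 0.007 0.028]
dish 0.88 [305. 346.] 915 [ 0.731 -0.236  0.017] [ 0.682 -0.285 -0.003] [ 0.775 -0.181  0.036]
top [[0.002, -0.988, 0.153, 0.293], [-1.0, -0.004, -0.01, 0.091], [0.01, -0.153, -0.988, 1.494], [0.0, 0.0, 0.0, 1.0]] 478.6126109619901
[... 1128 characters left out ...]
ay([-1.27100386e+00,  4.23084922e-01,  1.62990409e+00, -4.04893307e-05,
        1.08862458e+00, -1.89703209e-02]), 'qd': array([ 1.76026715e-04, -4.10159552e-04, -5.64038329e-04,  3.30990277e-05,
        3.42129502e-04, -7.16398656e-04]), 'joint_torque': array([ 1.90050072e-03, -5.57343972e+01, -2.82142997e+01,  7.34442233e-05,
        8.02659397e-04, -1.20543993e-05]), 'position': array([ 0.19589436, -0.5934806 ,  0.23132687]), 'tcp_rot': array([-7.85534222e-06,  9.87324160e-01,  1.58716738e-01, -1.92250306e-05]), 'contact_force': array([-0.09798681, -0.34052213, -0.71778476]), 'torque': array([-0.02787862, -0.01819193, -0.00801659]), 'gripper_force': 0.0, 'finger_gap': 0.08530671163051708}
```

```bash
python3 - <<'E'
import cv2
b=cv2.imread('pics/top0.png')
c=cv2.resize(b[110:310,90:450],None,fx=2.2,fy=2.2,interpolation=cv2.INTER_CUBIC);cv2.imwrite('pics/top0c.png',c)
E
```

```text
(no output)
```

View pics/top0c.png

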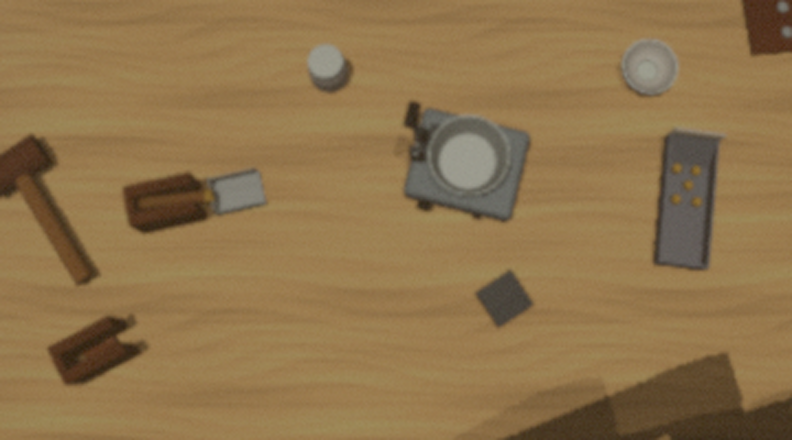

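View pics/scene0.png

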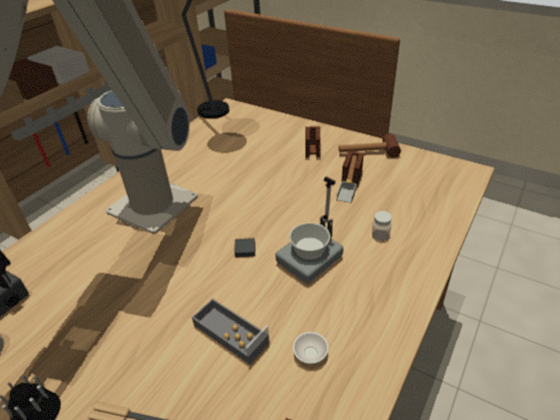

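```bash
cat >> h.py <<'E'
from scipy.optimize import minimize
def proj(cam,X):
    P=r.camera_params(cam); K=np.array([[P['fx'],0,P['cx']],[0,P['fy'],P['cy']],[0,0,1]]); E=np.linalg.inv(np.array(P['extrinsics']))
    return cv2.projectPoints(np.asarray(X,float),cv2.Rodrigues(E[:3,:3])[0],E[:3,3],K,np.array(P['distortion']))[0][:,0]
def box(x0,x1,y0,y1,z0,z1): return np.array([[x,y,z] for x in(x0,x1) for y in(y0,y1) for z in(z0,z1)])/1000
def cyl(rad,z0,z1,cx=0,cy=0): return np.array([[cx+rad*np.cos(a),cy+rad*np.sin(a),z] for a in np.arange(0,6.28,.3) for z in(z0,z1)])/1000
def T(p): c,s=np.cos(p[2]),np.sin(p[2]); return np.array([[c,-s,0],[s,c,0],[0,0,1]]),np.array([p[0],p[1],0])
def render(cam,parts,p):
    R,t=T(p); m=np.zeros((420*4,560*4),np.uint8)
    for q in parts:
        u=(proj(cam,q@R.T+t)+.5)*4-.5
        cv2.fillConvexPoly(m,cv2.convexHull(np.round(u*16).astype(np.int32)),1,shift=4)
    return cv2.resize(m*255,(560,420),interpolation=cv2.INTER_AREA)/255.
def fit(items,p0):
    # items: list of (cam, parts, mask)
    def f(p):
        e=0
        for cam,parts,m in items:
            k=render(cam,parts,p); e+=np.abs(k-m).sum()/m.sum()
        return e
    best=None
    for dy in(-.15,0,.15):
        s=minimize(f,p0+np.array([0,0,dy]),method='Nelder-Mead',options=dict(initial_simplex=np.array(p0)+np.array([0,0,dy])+np.array([[0,0,0],[.012,0,0],[0,.012,0],[0,0,.12]]),xatol=2e-4,fatol=1e-4))
        if best is None or s.fun<best.fun: best=s
    return best.x,best.fun
def sil(cam,name,near):
    L=[s for s in r.silhouettes(cam,name) if np.hypot(*(np.array(s['location'])-near))<22]
    return L[0]['pixels'] if L else None
c30,s30=np.cos(np.pi/6),.5
def handle():
    b=[]
    for l in(0,105):
        for y in(-7,7):
            for h in(-7.5,7.5): b.append([-36-l*c30-h*s30*1, y, 22+l*s30-h*c30*-1])
    return np.array(b)/1000
SCOOP=[box(-36,36,-26,26,0,27),handle()]
STAND=[box(-55,42,-29,-11,0,82),box(-55,42,11,29,0,82)]
BIN=[box(-94,94,-37,37,0,38)]
POL=[box(-65,65,-78,78,0,48),cyl(55,48,98)]
E
python3 - <<'E'
from h import *
ims={}
for c in('scene','top'): ims[c]=r.camera(c)
im,d=ims['top']
S=sil('top','stand',(161,206)); S2=sil('scene','stand',(357,167)); C=sil('top','scoop',(193,196))
sh=[q+np.array([-.092,0,0]) for q in STAND]
p,e=fit([('top',SCOOP+sh,S|C)],[.54,.35,-1.45]); print('scoop',p.round(4),e)
p2,e=fit([('top',SCOOP,C)],[.54,.35,-1.45]); print('scoop only',p2.round(4),e)
bt=sil('top','bin',(403,200)); bs=sil('scene','bin',(232,328))
b,e=fit([('top',BIN,bt),('scene',BIN,bs)],[.535,-.297,0.]);print('bin',b.round(4),e)
b1,e=fit([('top',BIN,bt)],[.535,-.297,0.]);print('bin top',b1.round(4),e)
b2,e=fit([('scene',BIN,bs)],[.535,-.297,0.]);print('bin scene',b2.round(4),e)
pt=sil('top','polisher',(301,185)); ps=sil('scene','polisher',(312,251))
q,e=fit([('top',POL,pt),('scene',POL,ps)],[.59,.02,-.2]);print('pol',q.round(4),e)
q1,e=fit([('top',POL,pt)],[.59,.02,-.2]);print('pol top',q1.round(4),e)
# knob
for c in('top','scene'):
    for s in r.silhouettes(c,'holddown_knob'): 
        if s['p']>.2:
            P,_=pts(c,ims[c][1],s['pixels']); P=P[P[:,2]>.15]; print('knob',c,s['p'],s['location'],np.median(P,0).round(3),P.max(0).round(3))
hsv=cv2.cvtColor(im,cv2.COLOR_BGR2HSV)
m=np.zeros((420,560),bool);m[bt]=1
g=(cv2.morphologyEx(bt.astype(np.uint8),cv2.MORPH_CLOSE,np.ones((7,7)))>0)&(hsv[...,1]>110)&(hsv[...,2]>90)
n,l,st,ce=cv2.connectedComponentsWithStats(g.astype(np.uint8))
P,uv=pts('top',d,np.ones_like(g)); 
for i in range(1,n):
    if st[i,4]>3: print(ce[i],st[i,4],np.median(pts('top',d,l==i)[0],0).round(3))
v=im.copy()
for parts,pp in((SCOOP+sh,p),(BIN,b),(POL,q)):
    k=(render('top',parts,pp)>.5).astype(np.uint8); cs,_=cv2.findContours(k,0,1); cv2.drawContours(v,cs,-1,(0,255,0),1)
w1=cv2.resize(v[150:250,130:330],(800,400),interpolation=cv2.INTER_NEAREST)
w2=cv2.resize(im[170:220,140:240],(400,200),interpolation=cv2.INTER_CUBIC)
w3=cv2.resize(v[155:230,355:455],(267,200));w=np.zeros((600,800,3),np.uint8);w[:400]=w1;w[400:,:400]=w2;w[400:,400:667]=w3
cv2.imwrite('pics/fit.png',w)
E
```

```text
scoop [ 0.5482  0.3507 -1.3249] 0.14206177454259294
scoop only [ 0.5489  0.3497 -1.3384] 0.09917141049968374
bin [ 0.5352 -0.2927 -0.1205] 0.3478305846869669
bin top [ 0.538  -0.2972 -0.1347] 0.10208752702601953
bin scene [ 0.5343 -0.2884 -0.1358] 0.11598580584994982
pol [ 0.5856  0.0255 -0.179 ] 0.34132091241249557
pol top [ 0.5864  0.0218 -0.2025] 0.09039276607225223
  return _methods._mean(a, axis=axis, dtype=dtype,
  ret = um.true_divide(
Traceback (most recent call last):
ValueError: zero-size array to reduction operation maximum which has no identity
```

```bash
cat > m.py <<'E'
from h import *
ims={c:r.camera(c) for c in('scene','top')}
pt=sil('top','polisher',(301,185))
bt=sil('top','bin',(403,200)); bs=sil('scene','bin',(232,328))
for c in('top','scene'):
    im,d=ims[c]; P,uv=pts(c,d)
    near=np.hypot(P[:,0]-.535,P[:,1]+.295)<.13
    fl=near&(abs(P[:,2])<.012)&~(np.hypot(P[:,0]-.535,P[:,1]+.295)<.1); print(c,'bench z',np.median(P[fl,2]).round(4))
    Q=P[near&(P[:,2]>.03)&(P[:,2]<.047)]
    rc=cv2.minAreaRect((Q[:,:2]*1000).astype(np.float32)); print('bin rim',len(Q),rc)
    b=np.hypot(P[:,0]-.587,P[:,1]-.022)
    Q=P[(b<.07)&(P[:,2]>.085)&(P[:,2]<.108)]
    x=np.linalg.lstsq(np.c_[2*Q[:,:2],np.ones(len(Q))],(Q[:,:2]**2).sum(1),rcond=None)[0]
    print('bowl',len(Q),x[:2].round(4),np.sqrt(x[2]+x[0]**2+x[1]**2).round(4))
    Q=P[(b<.11)&(P[:,2]>.04)&(P[:,2]<.055)]
    print('base',len(Q),cv2.minAreaRect((Q[:,:2]*1000).astype(np.float32)))
    Q=P[(np.hypot(P[:,0]-.6,P[:,1]-.095)<.05)&(P[:,2]>.2)]
    print('knob',len(Q),Q.mean(0).round(4),Q.min(0).round(3),Q.max(0).round(3))
    Q=P[(np.hypot(P[:,0]-.6,P[:,1]-.095)<.05)&(P[:,2]>.13)&(P[:,2]<.21)];print('bar',len(Q),Q.mean(0).round(4))
    Q=P[(np.hypot(P[:,0]-.53,P[:,1]-.44)<.08)&(P[:,2]>.074)];print('stand top',len(Q),cv2.minAreaRect((Q[:,:2]*1000).astype(np.float32)))
    Q=P[(np.hypot(P[:,0]-.549,P[:,1]-.35)<.055)&(P[:,2]>.018)&(P[:,2]<.034)];print('scoop rim',len(Q),Q.mean(0).round(4),cv2.minAreaRect((Q[:,:2]*1000).astype(np.float32)) if len(Q) else 0)
im,d=ims['top']
hsv=cv2.cvtColor(im,cv2.COLOR_BGR2HSV)
rg=np.zeros((420,560),bool);rg[170:228,388:418]=1
g=rg&(hsv[...,1]>110)&(hsv[...,2]>90)
n,l,st,ce=cv2.connectedComponentsWithStats(g.astype(np.uint8))
for i in range(1,n):
    if 3<st[i,4]<60: print('blank',ce[i].round(1),st[i,4],np.median(pts('top',d,l==i)[0],0).round(3))
v=im.copy()
sh=[q+np.array([-.092,0,0]) for q in STAND]
for parts,pp in((SCOOP+sh,[ 0.5482,0.3507,-1.3249]),(BIN,[.538,-.2972,-.1347]),(POL,[.5864,.0218,-.2025])):
    k=(render('top',parts,pp)>.5).astype(np.uint8); cs,_=cv2.findContours(k,0,1); cv2.drawContours(v,cs,-1,(0,255,0),1)
w1=cv2.resize(v[150:250,130:330],(800,400),interpolation=cv2.INTER_NEAREST)
w2=cv2.resize(im[170:220,140:240],(400,200),interpolation=cv2.INTER_CUBIC)
w3=cv2.resize(v[155:230,355:455],(267,200));w=np.zeros((600,800,3),np.uint8);w[:400]=w1;w[400:,:400]=w2;w[400:,400:667]=w3
cv2.imwrite('pics/fit.png',w)
E
python3 m.py
```

```text
top bench z 0.0004
bin rim 349 ((531.5241088867188, -294.8401184082031), (76.05989837646484, 184.56222534179688), 82.7147216796875)
bowl 239 [0.5845 0.0212] 0.0529
base 1314 ((578.901611328125, 21.638870239257812), (156.32298278808594, 139.84559631347656), 76.70187377929688)
knob 75 [0.6026 0.0966 0.2479] [0.587 0.087 0.204] [0.619 0.106 0.255]
bar 26 [0.5996 0.0902 0.1589]
stand top 412 ((523.7770385742188, 445.2348327636719), (56.85444641113281, 99.33259582519531), 11.677985191345215)
scoop rim 94 [0.5442 0.3643 0.0257] ((545.7273559570312, 359.099365234375), (54.765724182128906, 87.32723236083984), 12.954642295837402)
scene bench z 0.0007
bin rim 595 ((536.4168701171875, -291.18792724609375), (76.69268035888672, 191.05996704101562), 82.63442993164062)
bowl 394 [0.5883 0.0252] 0.0533
base 1196 ((589.1051025390625, 24.977867126464844), (162.45217895507812, 132.68460083007812), 75.89517974853516)
knob 126 [0.6069 0.0968 0.2358] [0.59  0.089 0.201] [0.622 0.107 0.254]
bar 112 [0.6053 0.0938 0.1697]
stand top 247 ((527.7207641601562, 448.06756591796875), (58.832191467285156, 105.71253967285156), 12.271458625793457)
scoop rim 85 [0.545  0.3736 0.0262] ((548.4639892578125, 360.7763977050781), (52.226688385009766, 87.36400604248047), 14.080904006958008)
blank [397.3 185.9] 16 [ 0.583 -0.283  0.019]
blank [405.7 187.1] 13 [ 0.579 -0.31   0.021]
blank [402.4 193.6] 13 [ 0.557 -0.298  0.019]
blank [396.6 200.2] 14 [ 0.537 -0.279  0.021]
blank [406.5 201.3] 14 [ 0.534 -0.31   0.022]
```

View pics/fit.png

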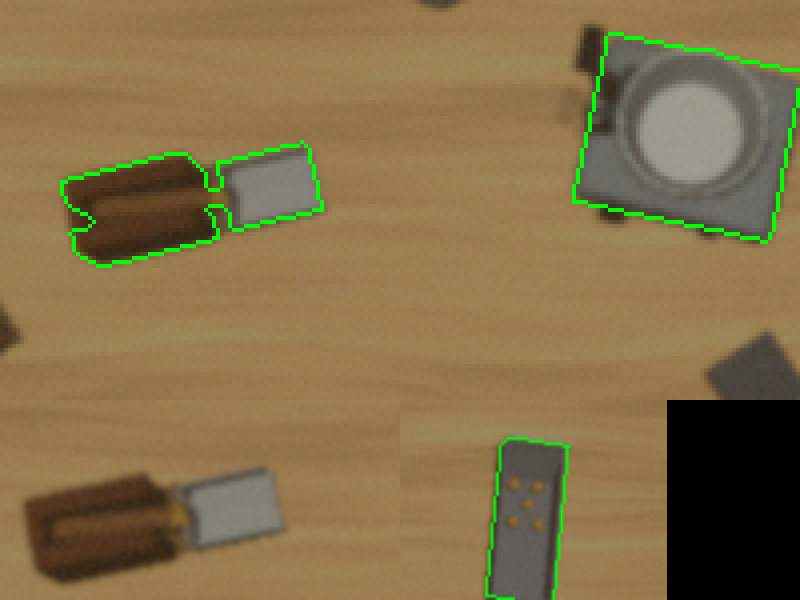

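```bash
cat >> h.py <<'E'
from scipy.spatial.transform import Rotation as Ro
def TR(h,th=0): return Ro.from_euler('z',h)*Ro.from_euler('x',np.pi)*Ro.from_euler('y',-th,degrees=True)
def plan(*tg):
    "targets (pos, heading rad, nosedown deg): rows relative to the present pose"
    s=r.read_state(); q=s['tcp_rot']; R0=Ro.from_quat([q[1],q[2],q[3],q[0]]); p0=s['position']
    print('now',round(s['time_s'],2),p0.round(4),'x',R0.as_matrix()[:,0].round(3),'z',R0.as_matrix()[:,2].round(3),'F',s['contact_force'].round(1),'gap',round(s['finger_gap'],4),'q',s['qpos'].round(2))
    for p,h,th in tg:
        R=TR(h,th); print(np.round((R0.inv()*R).as_rotvec(degrees=True),1).tolist(), np.round(R0.inv().apply(np.array(p)-p0),4).tolist())
E
python3 -c "
from h import *
h=1.787
plan(([.42,-.1,.28],1.0,0),([.5486,.345,.14],h,0),([.5486,.345,.006],h,0))"
```

```text
now 1.75 [ 0.1959 -0.5935  0.2313] x [ 0.95   0.313 -0.   ] z [-0.  0. -1.] F [ 0.4 -0.5  0.1] gap 0.0857 q [-1.27  0.42  1.63 -0.    1.09 -0.02]
[-0.0, 0.0, -39.0] [0.3675, -0.3984, -0.0487]
[-0.0, -0.0, -84.1] [0.6291, -0.7806, 0.0913]
[-0.0, -0.0, -84.1] [0.6291, -0.7806, 0.2253]
```

>>> arm_command(rows=[[0,0,-22,0.22,-0.24,-0.04,0],[0,0,-22,0.22,-0.24,-0.04,0],[0,0,-22,0.22,-0.24,-0.04,0],[0,0,-22,0.22,-0.24,-0.04,0],[0,0,-22,0.22,-0.24,-0.04,0],[0,0,-22,0.22,-0.24,-0.04,0],[0,0,-22,0.22,-0.24,-0.04,0],[0,0,-22,0.22,-0.24,-0.04,0]])

```text
time_s: 2.42
position: [0.33, -0.2944, 0.2718]
tcp_rot: [0.0, 0.939, 0.344, 0.0]
contact_force: [1.3, -0.3, -0.0]
finger_gap: 0.0852
gripper_force: 0.0
```

```bash
python3 -c "
from h import *
h=1.787
plan(([.45,0,.27],1.2,0),([.5486,.345,.14],h,0),([.5486,.345,.006],h,0))"
```

```text
now 2.42 [ 0.33   -0.2944  0.2718] x [0.763 0.646 0.   ] z [ 0. -0. -1.] F [ 1.3 -0.3 -0. ] gap 0.0852 q [-0.76  0.09  1.98  0.    1.07  0.11]
[0.0, -0.0, -28.5] [0.2818, -0.1471, 0.0018]
[0.0, -0.0, -62.1] [0.58, -0.3467, 0.1318]
[0.0, -0.0, -62.1] [0.58, -0.3468, 0.2658]
```

>>> arm_command(rows=[[0,0,-28,0.28,-0.145,0,0],[0,0,-28,0.28,-0.145,0,0],[0,0,-28,0.28,-0.145,0,0],[0,0,-28,0.28,-0.145,0,0],[0,0,-28,0.28,-0.145,0,0],[0,0,-28,0.28,-0.145,0,0],[0,0,-28,0.28,-0.145,0,0],[0,0,-28,0.28,-0.145,0,0]])

```text
time_s: 3.08
position: [0.4507, -0.0017, 0.2718]
tcp_rot: [0.0, 0.827, 0.562, 0.001]
contact_force: [-0.3, -0.4, 0.1]
finger_gap: 0.0854
gripper_force: 0.0
```

>>> arm_command(rows=[[0,0,-34,0.31,-0.03,0.03,0],[0,0,-34,0.31,-0.03,0.03,0],[0,0,-34,0.31,-0.03,0.03,0],[0,0,-34,0.31,-0.03,0.03,0],[0,0,-34,0.31,-0.03,0.03,0],[0,0,-34,0.31,-0.03,0.03,0],[0,0,-34,0.31,-0.03,0.03,0],[0,0,-34,0.31,-0.03,0.03,0]])

```text
time_s: 3.75
position: [0.5372, 0.2983, 0.2409]
tcp_rot: [-0.0, 0.627, 0.779, 0.001]
contact_force: [-0.1, -1.0, 1.0]
finger_gap: 0.0854
gripper_force: 0.0
```

```bash
python3 -c "
from h import *
h=1.787
plan(([.5486,.345,.08],h,0),([.5486,.345,.006],h,0))"
```

```text
now 3.75 [0.5372 0.2983 0.2409] x [-0.214  0.977  0.001] z [ 0.001  0.001 -1.   ] F [-0.1 -1.   1. ] gap 0.0854 q [0.49 0.4  1.65 0.   1.1  0.27]
[0.1, -0.1, -0.0] [0.043, 0.021, 0.161]
[0.1, -0.1, -0.0] [0.0429, 0.0209, 0.235]
```

>>> arm_command(rows=[[0,0,0,0.043,0.021,0.04,0],[0,0,0,0.043,0.021,0.08,0],[0,0,0,0.043,0.021,0.12,0],[0,0,0,0.043,0.021,0.16,0],[0,0,0,0.043,0.021,0.19,0],[0,0,0,0.043,0.021,0.22,0],[0,0,0,0.043,0.021,0.235,0],[0,0,0,0.043,0.021,0.235,0]])

```text
time_s: 4.42
position: [0.5456, 0.3392, 0.0027]
tcp_rot: [-0.001, 0.628, 0.779, -0.003]
contact_force: [-0.0, 0.0, 0.3]
finger_gap: 0.085
gripper_force: 0.0
```

>>> arm_command(rows=[[0,0,0,0,0,0,0.3],[0,0,0,0,0,0,0.5],[0,0,0,0,0,0,0.7],[0,0,0,0,0,0,1],[0,0,0,0,0,0,1],[0,0,0,0,0,0,1],[0,0,0,0,0,0,1],[0,0,0,0,0,0,1]], grip_force=60)

```text
time_s: 5.08
position: [0.5498, 0.3416, 0.0093]
tcp_rot: [0.001, 0.628, 0.779, 0.002]
contact_force: [0.9, -0.4, 7.7]
finger_gap: 0.0505
gripper_force: 64.1
```

>>> arm_command(rows=[[0,0,0,0,0,-0.01,1],[0,0,0,0,0,-0.025,1],[0,0,0,-0.03,0,-0.03,1],[0,0,0,-0.06,0,-0.03,1],[0,0,0,-0.095,0,-0.03,1],[0,0,0,-0.13,0,-0.03,1],[0,0,0,-0.13,0,-0.03,1]])

```text
time_s: 5.67
position: [0.5766, 0.2086, 0.038]
tcp_rot: [0.001, 0.629, 0.777, -0.0]
contact_force: [-0.1, 0.4, -2.2]
finger_gap: 0.0504
gripper_force: 63.1
```

```bash
python3 -c "
from h import *
plan(([.509,.231,.05],3.24,0),([.509,.231,.012],3.24,0))
im,d=save('s1','scene'); cv2.imwrite('pics/s1c.png',cv2.resize(im[130:290,260:420],(640,640))[:600])"
```

```text
now 5.67 [0.5766 0.2086 0.038 ] x [-0.209  0.978 -0.001] z [ 0.001 -0.001 -1.   ] F [-0.1  0.4 -2.2] gap 0.0504 q [ 0.33  0.67  1.75 -0.    0.72  0.12]
[-0.0, 0.1, -83.6] [0.036, -0.0614, -0.012]
[-0.0, 0.1, -83.6] [0.0361, -0.0614, 0.026]
```

View pics/s1c.png

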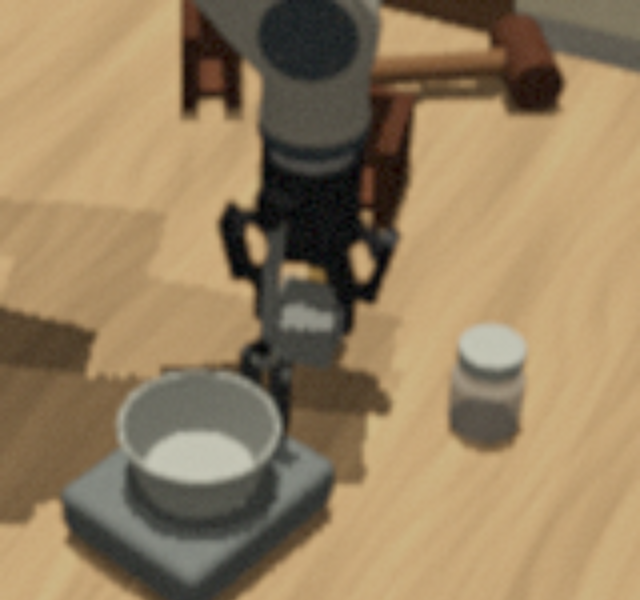

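>>> arm_command(rows=[[0,0,-7,0.003,-0.006,-0.012,1],[0,0,-14,0.006,-0.012,-0.012,1],[0,0,-21,0.009,-0.018,-0.012,1],[0,0,-28,0.012,-0.024,-0.012,1],[0,0,-35,0.015,-0.03,-0.012,1],[0,0,-42,0.018,-0.036,-0.012,1],[0,0,-49,0.02,-0.04,-0.012,1],[0,0,-50,0.02,-0.04,-0.012,1]])

```text
time_s: 6.38
position: [0.5313, 0.2258, 0.0494]
tcp_rot: [0.0, 0.237, 0.972, 0.0]
contact_force: [-0.2, 0.1, -2.0]
finger_gap: 0.0506
gripper_force: 63.0
```

>>> arm_command(rows=[[0,0,-7,0.005,0,0,1],[0,0,-14,0.01,0,0,1],[0,0,-21,0.016,0,0,1],[0,0,-28,0.022,-0.001,0,1],[0,0,-33.6,0.027,-0.001,0,1],[0,0,-33.6,0.027,-0.001,0,1],[0,0,-33.6,0.027,-0.001,0,1]])

```text
time_s: 6.97
position: [0.5082, 0.237, 0.049]
tcp_rot: [0.001, -0.049, 0.999, 0.0]
contact_force: [0.4, -0.1, -1.0]
finger_gap: 0.0508
gripper_force: 63.0
```

>>> arm_command(rows=[[0,0,0,0,0,0.02,1],[0,0,0,0,0,0.03,1],[0,0,0,0,0,0.035,1],[0,0,0,0,0,0.038,1],[0,0,0,0,0,0.04,1],[0,0,0,0,0,0.04,1]])

```text
time_s: 7.47
position: [0.5075, 0.236, 0.0093]
tcp_rot: [-0.001, -0.05, 0.999, -0.0]
contact_force: [-4.1, -2.8, 9.2]
finger_gap: 0.0503
gripper_force: 64.3
```

>>> arm_command(rows=[[0,0,0,0,0,0,0.4],[0,0,0,0,0,0,0.2],[0,0,0,0,0,0,0],[0,0,0,0,0,0,0],[0,0,0,0,0,-0.03,0],[0,0,0,0,0,-0.07,0],[0,0,0,0,0,-0.11,0],[0,0,0,0,0,-0.15,0]])

```text
time_s: 8.13
position: [0.5074, 0.2361, 0.1596]
tcp_rot: [-0.0, -0.051, 0.999, -0.0]
contact_force: [0.7, -0.6, 0.1]
finger_gap: 0.0853
gripper_force: 0.0
```

>>> arm_command(rows=[[0,0,0,-0.04,0,-0.02,0],[0,0,0,-0.08,0,-0.04,0],[0,0,0,-0.12,0,-0.06,0],[0,0,0,-0.16,0,-0.06,0],[0,0,0,-0.2,0,-0.06,0],[0,0,0,-0.2,0,-0.06,0]])

```text
time_s: 8.63
position: [0.7128, 0.2568, 0.2187]
tcp_rot: [0.003, -0.05, 0.999, 0.001]
contact_force: [-1.1, 0.2, -0.1]
finger_gap: 0.0854
gripper_force: 0.0
```

```bash
python3 -c "
from h import *
im,d=save('t2','top'); im2,d2=save('s2','scene')
for c,dd in(('top',d),('scene',d2)):
    for s in r.silhouettes(c,'scoop'): 
        print(c,s['p'],s['location'],s['pixels'].sum())
        P,_=pts(c,dd,s['pixels']);
        if s['p']>.3 and abs(np.median(P[:,1])-.235)<.08:
            print(fit([(c,SCOOP,s['pixels'])],[.5,.235,.1]), np.median(P,0))
    P,_=pts(c,dd); Q=P[(np.hypot(P[:,0]-.5,P[:,1]-.235)<.06)&(P[:,2]>.017)&(P[:,2]<.034)]; print('rim',cv2.minAreaRect((Q[:,:2]*1000).astype(np.float32)))
plan()
cv2.imwrite('pics/t2c.png',np.vstack([cv2.resize(im[150:270,170:370],(500,300)),cv2.resize(im2[120:240,270:470],(500,300))]))"
```

```text
top 0.44 [298.6, 185.1] 2195
rim ((0.0, 0.0), (0.0, 0.0), 0.0)
scene 0.69 [310.3, 200.4] 566
(array([0.4901709 , 0.23901198, 0.07525507]), np.float64(0.24485553938890045)) [0.46945525 0.22672599 0.02173881]
rim ((487.6284484863281, 233.79722595214844), (94.2321548461914, 61.003013610839844), 9.47191047668457)
now 8.83 [0.7055 0.2564 0.2173] x [-0.995 -0.102  0.002] z [-0.002 -0.001 -1.   ] F [-0.1 -0.1  0.1] gap 0.0854 q [ 0.33  0.62  1.32  0.    1.2  -1.34]
```

View pics/t2c.png

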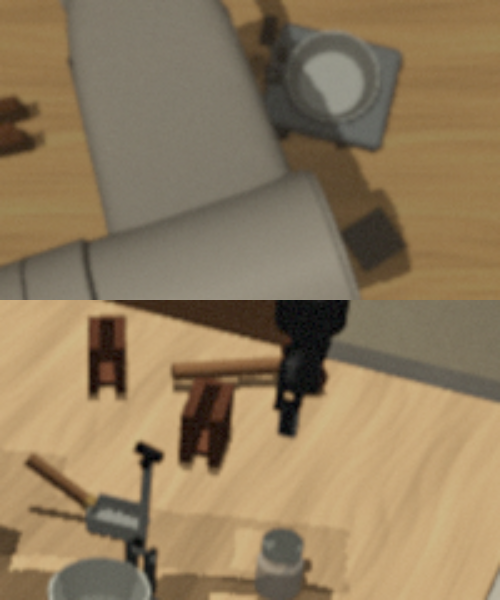

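```bash
python3 -c "
from h import *
d=np.load('pics/s2_d.npy'); P,_=pts('scene',d)
Q=P[(P[:,0]>.36)&(P[:,0]<.455)&(abs(P[:,1]-.23)<.04)&(P[:,2]>.03)&(P[:,2]<.1)]
for a in np.arange(.36,.455,.015):
    q=Q[(Q[:,0]>=a)&(Q[:,0]<a+.015)]; print(len(q), q.mean(0).round(4) if len(q) else 0)
plan(([.409,.227,.12],3.241,0),([.409,.227,.037],3.241,0))"
```

```text
1 [0.372  0.216  0.0699]
30 [0.3831 0.2208 0.0748]
35 [0.3978 0.2215 0.0677]
33 [0.4125 0.2241 0.0587]
34 [0.4274 0.2262 0.0493]
30 [0.4415 0.2276 0.0418]
12 [0.4521 0.2282 0.0376]
now 8.83 [0.7055 0.2564 0.2173] x [-0.995 -0.102  0.002] z [-0.002 -0.001 -1.   ] F [-0.1 -0.1  0.1] gap 0.0854 q [ 0.33  0.62  1.32  0.    1.2  -1.34]
[-0.0, -0.1, 0.2] [0.2977, 0.001, 0.098]
[-0.0, -0.1, 0.2] [0.2975, 0.0011, 0.181]
```

>>> arm_command(rows=[[0,0,0,0.04,0,0.01,0],[0,0,0,0.08,0.001,0.02,0],[0,0,0,0.12,0.001,0.03,0],[0,0,0,0.16,0.001,0.03,0],[0,0,0,0.2,0.002,0.03,0],[0,0,0,0.24,0.002,0.03,0],[0,0,0,0.28,0.002,0.03,0],[0,0,0,0.297,0.002,0.05,0]])

```text
time_s: 9.5
position: [0.4061, 0.2275, 0.1704]
tcp_rot: [0.001, -0.052, 0.999, 0.0]
contact_force: [0.7, -0.2, 0.4]
finger_gap: 0.0855
gripper_force: 0.0
```

>>> arm_command(rows=[[0,0,0,0,0,0.03,0],[0,0,0,0,0,0.06,0],[0,0,0,0,0,0.09,0],[0,0,0,0,0,0.115,0],[0,0,0,0,0,0.13,0],[0,0,0,0,0,0.13,0]])

```text
time_s: 10.0
position: [0.4076, 0.227, 0.0363]
tcp_rot: [-0.003, -0.051, 0.999, -0.001]
contact_force: [-0.3, -0.5, 0.0]
finger_gap: 0.0857
gripper_force: 0.0
```

```bash
python3 -c "
from h import *
plan(([.41,.225,.037],3.241,0))"
```

```text
now 10.0 [0.4076 0.227  0.0363] x [-0.995 -0.103  0.005] z [-0.005 -0.003 -1.   ] F [-0.3 -0.5  0. ] gap 0.0857 q [ 0.48  0.54  2.07  0.    0.54 -1.19]
[-0.1, -0.3, 0.2] [-0.0021, -0.0022, -0.0007]
```

Close on the handle, lift, and move clear for a check.

>>> arm_command(rows=[[0,0,0,0,0,0,0.5],[0,0,0,0,0,0,0.7],[0,0,0,0,0,0,1],[0,0,0,0,0,0,1],[0,0,0,0,0,0,1],[0,0,0,0,0,0,1],[0,0,0,0,0,0,1],[0,0,0,0,0,0,1]], grip_force=110)

```text
time_s: 10.67
position: [0.4113, 0.2284, 0.039]
tcp_rot: [0.0, -0.051, 0.999, 0.0]
contact_force: [-2.4, -0.7, 7.8]
finger_gap: 0.012
gripper_force: 108.0
```

>>> arm_command(rows=[[0,0,0,0,0,0,1],[0,0,0,0,0,-0.02,1],[0,0,0,0,0,-0.05,1],[0,0,0,0,0,-0.09,1],[0,0,0,0,0,-0.13,1],[0,0,0,0,0,-0.15,1],[0,0,0,0,0,-0.15,1]])

```text
time_s: 11.25
position: [0.4136, 0.2296, 0.1929]
tcp_rot: [0.004, -0.051, 0.999, 0.002]
contact_force: [-0.0, 0.1, -1.8]
finger_gap: 0.0118
gripper_force: 108.0
```

```bash
python3 -c "
from h import *
plan(([.40,-.10,.20],3.02,0))"
```

```text
now 11.25 [0.4136 0.2296 0.1929] x [-0.995 -0.102 -0.008] z [ 0.008  0.004 -1.   ] F [-0.   0.1 -1.8] gap 0.0118 q [ 0.48  0.25  1.99  0.    0.89 -1.19]
[0.2, 0.4, 12.8] [0.0471, -0.3265, -0.0085]
```

>>> arm_command(rows=[[0,0,2,0.006,-0.04,-0.001,1],[0,0,4,0.012,-0.08,-0.002,1],[0,0,6,0.018,-0.12,-0.003,1],[0,0,8,0.024,-0.16,-0.004,1],[0,0,10,0.03,-0.2,-0.005,1],[0,0,12,0.036,-0.24,-0.006,1],[0,0,12.8,0.042,-0.28,-0.008,1],[0,0,12.8,0.047,-0.32,-0.008,1]])

```text
time_s: 11.92
position: [0.3955, -0.0965, 0.1955]
tcp_rot: [-0.001, 0.061, 0.998, 0.0]
contact_force: [1.0, -0.4, -1.4]
finger_gap: 0.0114
gripper_force: 107.9
```

>>> arm_command(rows=[[0,0,0,0,0,0,1],[0,0,0,0,0,0,1],[0,0,0,0,0,0,1]])

```text
time_s: 12.17
position: [0.3961, -0.0947, 0.1953]
tcp_rot: [-0.001, 0.061, 0.998, 0.0]
contact_force: [0.6, 0.4, -2.0]
finger_gap: 0.0117
gripper_force: 108.2
```

```bash
cat > sc.py <<'E'
from h import *
# fit scoop with fixed height/pitch offset: 5 dof in tool frame
s=r.read_state(); q=s['tcp_rot']; R0=Ro.from_quat([q[1],q[2],q[3],q[0]]); p0=s['position']
ims={c:r.camera(c) for c in('top','scene')}
plan()
for c in ims:
    for k in r.silhouettes(c,'scoop'):
        P,_=pts(c,ims[c][1],k['pixels'])
        if len(P)==0: continue
        print(c,round(k['p'],2),k['location'],k['pixels'].sum(),np.median(P,0).round(3))
    P,uv=pts(c,ims[c][1]); L=R0.inv().apply(P-p0)  # tool frame; scoop frame: x=-Lx,y=Ly,z=-Lz
    S=np.c_[-L[:,0],L[:,1],-L[:,2]]
    w=(S[:,0]>.035)&(S[:,0]<.14)&(abs(S[:,1])<.04)&(S[:,2]>-.055)&(S[:,2]<.02); Q=S[w]
    print('bowl pts',len(Q),np.percentile(Q,[2,50,98],axis=0).round(4).tolist())
    fl=Q[(abs(Q[:,1])<.018)&(Q[:,0]>.06)&(Q[:,0]<.12)]; 
    A=np.linalg.lstsq(np.c_[fl[:,0],fl[:,1],np.ones(len(fl))],fl[:,2],rcond=None)[0]; print('floor slope x,y',np.degrees(A[:2]).round(1),'z at .088',A[0]*.088+A[2])
    v=ims[c][0]; u=uv[w]; a=np.clip(u.mean(0)-40,0,330).astype(int); cv2.imwrite(f'pics/sc_{c}.png',cv2.resize(v[a[1]:a[1]+90,a[0]:a[0]+120],(800,600)))
E
python3 sc.py
```

```text
now 12.27 [ 0.3965 -0.0936  0.1957] x [-0.993  0.119  0.002] z [-0.002  0.001 -1.   ] F [-1.   0.4 -2. ] gap 0.0117 q [-0.26  0.16  2.12  0.    0.87 -1.71]
top 0.53 [348.9, 201.1] 76 [ 0.51  -0.097  0.16 ]
bowl pts 100 [[0.083, -0.0262, -0.0429], [0.1148, 0.0068, -0.0354], [0.1229, 0.0254, -0.0105]]
floor slope x,y [-6.9  1.1] z at .088 -0.033846500382620125
scene 0.8 [248.2, 225.5] 788 [ 0.472 -0.097  0.169]
bowl pts 708 [[0.0393, -0.0253, -0.0387], [0.0818, 0.0063, -0.0288], [0.1233, 0.028, -0.0006]]
floor slope x,y [-0.9 -1.2] z at .088 -0.035725172709895774
```

View pics/sc_scene.png

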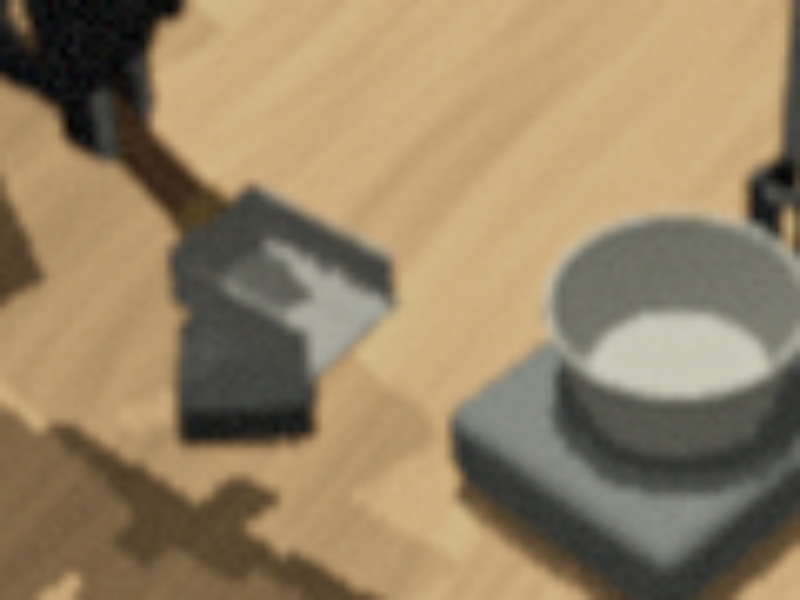

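```bash
cat >> h.py <<'E'
BP=np.array([.536,-.293]); BY=-.128
def lip(p,phi,th,LX=.124,LZ=.0385):
    "TCP target for lip world position p, heading phi, nose-down th deg"
    Rs=Ro.from_euler('z',phi)*Ro.from_euler('y',th,degrees=True)
    return (np.array(p)+Rs.apply([-LX,0,LZ]), phi+np.pi, -th)
def binlip(lx,z,th,ly=0):
    c,s=np.cos(BY),np.sin(BY); return lip([BP[0]+c*lx-s*ly,BP[1]+s*lx+c*ly,z],BY,th)
E
python3 - <<'E'
from h import *
for c in('top','scene'):
    im,d=r.camera(c); hsv=cv2.cvtColor(im,cv2.COLOR_BGR2HSV); P,uv=pts(c,d)
    ok=np.zeros((420,560),bool); b=P[:,:2]-BP; cs,s=np.cos(BY),np.sin(BY); lx=b@[cs,s]; ly=b@[-s,cs]
    m=(abs(lx)<.088)&(abs(ly)<.03)&(P[:,2]<.04); ok[uv[m,1],uv[m,0]]=1
    g=ok&(hsv[...,1]>110)&(hsv[...,2]>90); n,l,st,ce=cv2.connectedComponentsWithStats(g.astype(np.uint8))
    L=np.zeros((420,560,2)); L[uv[:,1],uv[:,0]]=np.c_[lx,ly]
    for i in range(1,n):
        if st[i,4]>4: print(c,st[i,4],L[l==i].mean(0).round(4))
plan(binlip(-.018,.10,25,.003),binlip(-.018,.011,25,.003))
E
```

```text
top 13 [0.0459 0.0151]
top 13 [ 0.0446 -0.0114]
top 14 [ 0.0224 -0.0031]
top 12 [-0.0014  0.0141]
top 13 [-0.001  -0.0171]
scene 22 [0.0054 0.0143]
scene 25 [0.0506 0.017 ]
scene 19 [ 0.0056 -0.0166]
scene 24 [ 0.0281 -0.0026]
scene 25 [ 0.0505 -0.0115]
now 12.47 [ 0.3971 -0.0937  0.1962] x [-0.993  0.118  0.   ] z [-0.  0. -1.] F [ 1.3 -0.1 -2.1] gap 0.0116 q [-0.26  0.15  2.12  0.    0.87 -1.71]
[-0.1, 25.0, 0.5] [-0.0474, -0.1774, 0.0089]
[-0.1, 25.0, 0.5] [-0.0475, -0.1774, 0.0979]
```

>>> arm_command(rows=[[0,5,0,-0.01,-0.035,0,1],[0,10,0,-0.02,-0.07,0,1],[0,15,0,-0.03,-0.105,0,1],[0,20,0,-0.04,-0.14,0.005,1],[0,25,0.5,-0.047,-0.175,0.009,1],[0,25,0.5,-0.047,-0.181,0.009,1],[0,25,0.5,-0.047,-0.181,0.009,1],[0,25,0.5,-0.047,-0.181,0.009,1]])

```text
time_s: 13.13
position: [0.4217, -0.2792, 0.1867]
tcp_rot: [-0.216, 0.063, 0.974, 0.014]
contact_force: [-0.6, 0.6, -1.6]
finger_gap: 0.0116
gripper_force: 108.4
```

```bash
python3 - <<'E'
from h import *
plan(*[binlip(-.016,z,25,-.001) for z in(.04,.012,.008)])
E
```

```text
now 13.13 [ 0.4217 -0.2792  0.1867] x [-0.899  0.117  0.423] z [-0.42   0.054 -0.906] F [-0.6  0.6 -1.6] gap 0.0116 q [-0.51  0.51  1.69 -0.16  1.36 -1.89]
[-0.0, -0.0, -0.1] [-0.0279, -0.0001, 0.0525]
[-0.0, -0.0, -0.1] [-0.0398, -0.0, 0.0779]
[-0.0, -0.0, -0.1] [-0.0414, -0.0, 0.0815]
```

>>> arm_command(rows=[[0,0,0,-0.014,0,0.026,1],[0,0,0,-0.028,0,0.0525,1],[0,0,0,-0.034,0,0.065,1],[0,0,0,-0.04,0,0.078,1],[0,0,0,-0.041,0,0.0808,1],[0,0,0,-0.041,0,0.0808,1]])

```text
time_s: 13.63
position: [0.4244, -0.28, 0.0969]
tcp_rot: [-0.216, 0.063, 0.974, 0.013]
contact_force: [0.3, 0.6, -0.7]
finger_gap: 0.0119
gripper_force: 108.6
```

```bash
python3 - <<'E'
from h import *
plan(*[binlip(a,.0085,t,-.001) for a,t in((-.006,22),(.004,18),(.014,13),(.022,9),(.030,6),(.040,4),(.050,3),(.056,3))])
E
```

```text
now 13.63 [ 0.4244 -0.28    0.0969] x [-0.898  0.117  0.423] z [-0.42   0.053 -0.906] F [ 0.3  0.6 -0.7] gap 0.0119 q [-0.51  0.64  1.71 -0.17  1.21 -1.86]
[-0.1, -3.1, -0.1] [-0.0079, 0.0003, 0.0032]
[-0.1, -7.1, -0.1] [-0.015, 0.0003, 0.0078]
[-0.1, -12.1, -0.1] [-0.0225, 0.0004, 0.0148]
[-0.1, -16.1, -0.1] [-0.0293, 0.0004, 0.0205]
[-0.1, -19.1, -0.1] [-0.0366, 0.0004, 0.0239]
[-0.1, -21.1, -0.1] [-0.0458, 0.0004, 0.0242]
[-0.1, -22.1, -0.1] [-0.0551, 0.0004, 0.0222]
[-0.1, -22.1, -0.1] [-0.0605, 0.0004, 0.0196]
```

>>> arm_command(rows=[[0,-3,0,-0.008,0,0.003,1],[0,-7,0,-0.015,0,0.0078,1],[0,-12,0,-0.0225,0,0.0148,1],[0,-16,0,-0.0293,0,0.0205,1],[0,-19,0,-0.0366,0,0.0239,1],[0,-21,0,-0.0458,0,0.0242,1],[0,-22,0,-0.0551,0,0.0222,1],[0,-22,0,-0.0605,0,0.0196,1]])

```text
time_s: 14.3
position: [0.4714, -0.2871, 0.0544]
tcp_rot: [-0.026, 0.065, 0.998, 0.001]
contact_force: [-16.2, -0.1, 9.3]
finger_gap: 0.012
gripper_force: 109.3
```

```bash
python3 - <<'E'
from h import *
plan(*[binlip(a,z,t,-.001) for a,z,t in((.058,.010,1),(.064,.016,-4),(.070,.022,-9),(.076,.028,-14),(.081,.034,-18),(.084,.040,-22),(.084,.048,-26),(.082,.06,-28))])
c='scene'
im,d=save('s3',c); cv2.imwrite('pics/s3c.png',cv2.resize(im[270:370,170:303],(800,600)))
E
```

```text
now 14.3 [ 0.4714 -0.2871  0.0544] x [-0.99   0.129  0.052] z [-0.052  0.005 -0.999] F [-16.2  -0.1   9.3] gap 0.012 q [-0.56  0.6   1.85 -0.03  0.74 -1.97]
[-0.1, -2.0, -0.1] [0.0003, 0.0014, 0.0038]
[-0.1, -7.0, -0.1] [-0.0029, 0.0014, 0.0085]
[-0.1, -12.0, -0.1] [-0.0071, 0.0014, 0.0134]
[-0.1, -17.0, -0.1] [-0.0122, 0.0014, 0.0185]
[-0.1, -21.0, -0.1] [-0.0171, 0.0014, 0.0213]
[-0.1, -25.0, -0.1] [-0.0207, 0.0014, 0.0241]
[-0.1, -29.0, -0.1] [-0.0218, 0.0014, 0.0251]
[-0.1, -31.0, -0.1] [-0.0202, 0.0014, 0.0176]
```

View pics/s3c.png

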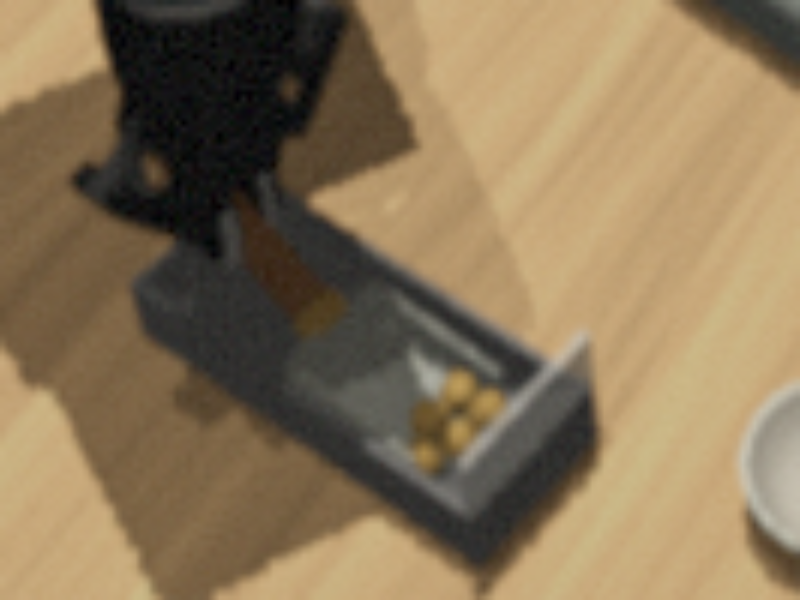

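```bash
python3 - <<'E'
from h import *
p,h,t=binlip(.056,.0085,3,-.001); R0=TR(h,t)
for a,z,t in((.059,.0115,1),(.063,.0155,-3),(.067,.0195,-7),(.071,.0235,-11),(.075,.0275,-15),(.079,.033,-19),(.081,.039,-23),(.082,.046,-27),(.08,.06,-29)):
    q,h,t2=binlip(a,z,t,-.001); print(np.round((R0.inv()*TR(h,t2)).as_rotvec(degrees=True),1).tolist(),np.round(R0.inv().apply(q-p),4).tolist())
E
```

```text
[0.0, -2.0, -0.0] [-0.0016, 0.0, 0.0012]
[0.0, -6.0, -0.0] [-0.0033, -0.0, 0.0058]
[0.0, -10.0, -0.0] [-0.0056, -0.0, 0.0106]
[0.0, -14.0, 0.0] [-0.0086, 0.0, 0.0154]
[0.0, -18.0, 0.0] [-0.0122, 0.0, 0.0202]
[0.0, -22.0, 0.0] [-0.0163, -0.0, 0.0236]
[0.0, -26.0, 0.0] [-0.019, 0.0, 0.0265]
[0.0, -30.0, 0.0] [-0.0214, -0.0, 0.0283]
[0.0, -32.0, 0.0] [-0.0197, -0.0, 0.0189]
```

>>> arm_command(rows=[[0,-2,0,-0.0016,0,0.0012,1],[0,-4,0,-0.0025,0,0.0035,1],[0,-6,0,-0.0033,0,0.0058,1],[0,-8,0,-0.0045,0,0.008,1],[0,-10,0,-0.0056,0,0.0106,1],[0,-12,0,-0.007,0,0.013,1],[0,-14,0,-0.0086,0,0.0154,1],[0,-14,0,-0.0086,0,0.0154,1]])

```text
time_s: 15.02
position: [0.4773, -0.2868, 0.0373]
tcp_rot: [0.095, 0.064, 0.993, -0.006]
contact_force: [-7.4, 1.1, 0.7]
finger_gap: 0.0119
gripper_force: 108.8
```

```bash
python3 - <<'E'
from h import *
p,h,t=binlip(.071,.0235,-11,-.001); R0=TR(h,t)
plan((p,h,t))
for a,z,t in((.075,.0275,-15),(.079,.033,-19),(.081,.039,-23),(.082,.046,-27),(.08,.06,-29),(.07,.10,-29)):
    q,h,t2=binlip(a,z,t,-.001); print(np.round((R0.inv()*TR(h,t2)).as_rotvec(degrees=True),1).tolist(),np.round(R0.inv().apply(q-p),4).tolist())
E
```

```text
now 15.02 [ 0.4773 -0.2868  0.0373] x [-0.974  0.126 -0.189] z [ 0.187 -0.024 -0.982] F [-7.4  1.1  0.7] gap 0.0119 q [-0.61  0.58  1.99  0.22  0.41 -2.25]
[0.0, -0.1, -0.1] [-0.001, 0.0004, -0.0002]
[0.0, -4.0, 0.0] [-0.0023, -0.0, 0.0056]
[0.0, -8.0, 0.0] [-0.0055, -0.0, 0.0098]
[0.0, -12.0, 0.0] [-0.0075, -0.0, 0.0133]
[0.0, -16.0, -0.0] [-0.0093, -0.0, 0.0157]
[0.0, -18.0, -0.0] [-0.01, -0.0, 0.0061]
[0.0, -18.0, -0.0] [-0.0078, -0.0, -0.0351]
```

```bash
python3 - <<'E'
from h import *
p,h,t=binlip(.071,.0235,-11,-.001); R0=TR(h,t)
for a,z,t in((.073,.0255,-12),(.075,.0275,-14),(.078,.0305,-16),(.081,.0335,-17),(.084,.037,-18),(.086,.040,-18),(.086,.043,-19),(.085,.048,-20)):
    q,h,t2=binlip(a,z,t,-.001); print(np.round((R0.inv()*TR(h,t2)).as_rotvec(degrees=True),1).tolist(),np.round(R0.inv().apply(q-p),4).tolist())
im,d=save('s4','scene'); cv2.imwrite('pics/s4c.png',cv2.resize(im[290:365,200:300],(800,600)))
E
```

```text
[0.0, -1.0, -0.0] [-0.0017, -0.0, 0.0006]
[0.0, -3.0, -0.0] [-0.0028, -0.0, 0.0034]
[0.0, -5.0, 0.0] [-0.0053, -0.0, 0.0054]
[0.0, -6.0, 0.0] [-0.0084, -0.0, 0.0053]
[0.0, -7.0, 0.0] [-0.0116, 0.0, 0.0046]
[0.0, -7.0, 0.0] [-0.0141, 0.0, 0.0021]
[0.0, -8.0, 0.0] [-0.0143, -0.0, 0.0014]
[0.0, -9.0, 0.0] [-0.0139, -0.0, -0.0015]
```

View pics/s4c.png

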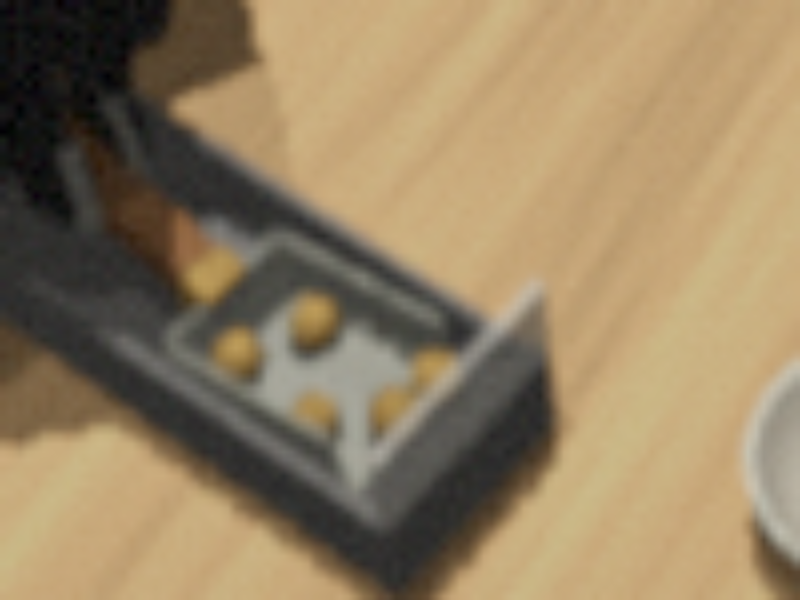

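>>> arm_command(rows=[[0,-1,0,-0.0017,0,0.0006,1],[0,-3,0,-0.0028,0,0.0034,1],[0,-5,0,-0.0053,0,0.0054,1],[0,-6,0,-0.0084,0,0.0053,1],[0,-7,0,-0.0116,0,0.0046,1],[0,-7,0,-0.0141,0,0.0021,1],[0,-8,0,-0.0143,0,0.0014,1],[0,-9,0,-0.0139,0,-0.0015,1]])

```text
time_s: 15.73
position: [0.4964, -0.2855, 0.047]
tcp_rot: [0.161, 0.067, 0.985, -0.015]
contact_force: [-10.7, 1.0, -1.0]
finger_gap: 0.0112
gripper_force: 108.7
```

```bash
python3 - <<'E'
from h import *
p,h,t=binlip(.085,.048,-20,-.001); R0=TR(h,t)
plan((p,h,t))
for a,z,t in((.08,.07,-23),(.07,.12,-25),(.06,.19,-25)):
    q,h,t2=binlip(a,z,t,-.001); print(np.round((R0.inv()*TR(h,t2)).as_rotvec(degrees=True),1).tolist(),np.round(R0.inv().apply(q-p),4).tolist())
im,d=save('s5','scene'); cv2.imwrite('pics/s5c.png',cv2.resize(im[290:365,200:300],(800,600)))
E
```

```text
now 15.73 [ 0.4964 -0.2855  0.047 ] x [-0.94   0.126 -0.318] z [ 0.314 -0.05  -0.948] F [-10.7   1.   -1. ] gap 0.0112 q [-0.62  0.56  2.04  0.53  0.28 -2.54]
[-0.6, -1.5, -0.3] [0.0059, -0.0034, 0.0035]
[-0.0, -3.0, -0.0] [-0.001, 0.0, -0.0158]
[-0.0, -5.0, -0.0] [-0.0076, 0.0, -0.0618]
[-0.0, -5.0, -0.0] [-0.0222, 0.0, -0.131]
```

View pics/s5c.png

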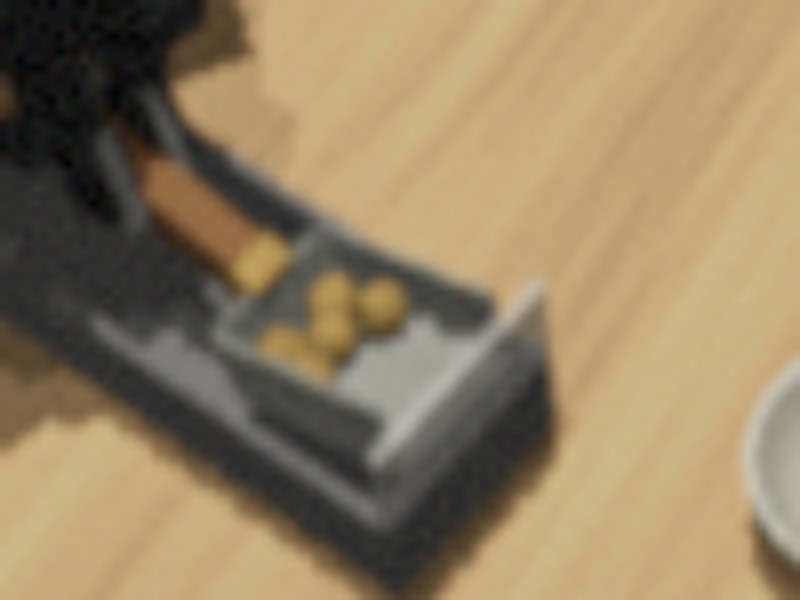

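>>> arm_command(rows=[[0,1,0,0,0,-0.008,1],[0,2,0,-0.002,0,-0.018,1],[0,3,0,-0.004,0,-0.03,1],[0,4,0,-0.007,0,-0.045,1],[0,4,0,-0.01,0,-0.06,1],[0,4,0,-0.013,0,-0.075,1],[0,4,0,-0.016,0,-0.09,1]])

```text
time_s: 16.37
position: [0.4858, -0.2845, 0.1403]
tcp_rot: [0.129, 0.067, 0.989, -0.015]
contact_force: [0.2, -0.3, -2.9]
finger_gap: 0.0119
gripper_force: 107.9
```

```bash
python3 - <<'E'
from h import *
plan(lip([.60,-.30,.20],-.35,-15),lip([.58,-.10,.25],-.25,-15))
E
```

```text
now 16.37 [ 0.4858 -0.2845  0.1403] x [-0.958  0.129 -0.257] z [ 0.253 -0.046 -0.966] F [ 0.2 -0.3 -2.9] gap 0.0119 q [-0.61  0.38  1.99  0.21  0.54 -2.21]
[2.5, -0.0, 12.0] [-0.0055, 0.0269, -0.0659]
[1.0, -0.1, 6.4] [0.0287, 0.2089, -0.129]
```

```bash
python3 - <<'E'
from h import *
plan(lip([.58,-.14,.20],-.235,-15),lip([.563,.0205,.16],-.235,-15))
E
```

```text
now 16.37 [ 0.4858 -0.2845  0.1403] x [-0.958  0.129 -0.257] z [ 0.253 -0.046 -0.966] F [ 0.2 -0.3 -2.9] gap 0.0119 q [-0.61  0.38  1.99  0.21  0.54 -2.21]
[0.8, -0.1, 5.6] [0.0365, 0.168, -0.0788]
[0.8, -0.1, 5.6] [0.0838, 0.3251, -0.0519]
```

>>> arm_command(rows=[[0,0,0.5,0.003,0.01,-0.01,1],[0,0,1.5,0.007,0.03,-0.025,1],[0.2,0,2.5,0.012,0.055,-0.04,1],[0.4,0,3.5,0.018,0.08,-0.055,1],[0.6,0,4.5,0.024,0.11,-0.065,1],[0.7,0,5.2,0.03,0.14,-0.072,1],[0.8,0,5.6,0.037,0.168,-0.079,1],[0.8,0,5.6,0.045,0.195,-0.075,1]])

```text
time_s: 17.03
position: [0.4512, -0.0807, 0.2003]
tcp_rot: [0.131, 0.117, 0.984, -0.015]
contact_force: [1.0, 0.2, -2.7]
finger_gap: 0.0115
gripper_force: 108.1
```

```bash
python3 - <<'E'
from h import *
plan(lip([.563,.0205,.15],-.235,-12),lip([.563,.0205,.13],-.235,0))
E
```

```text
now 17.03 [ 0.4512 -0.0807  0.2003] x [-0.938  0.226 -0.261] z [ 0.254 -0.061 -0.965] F [ 1.   0.2 -2.7] gap 0.0115 q [-0.2   0.12  2.18 -0.02  0.58 -1.52]
[-0.0, 3.1, -0.1] [0.0528, 0.1244, 0.0255]
[0.0, 15.1, -0.1] [0.0459, 0.1244, 0.0205]
```

>>> arm_command(rows=[[0,0,0,0.007,0.02,0.002,1],[0,0,0,0.015,0.04,0.005,1],[0,0,0,0.023,0.06,0.008,1],[0,1,0,0.031,0.08,0.012,1],[0,2,0,0.04,0.1,0.017,1],[0,3,0,0.048,0.115,0.022,1],[0,3,0,0.053,0.124,0.0255,1],[0,3,0,0.053,0.124,0.0255,1]])

```text
time_s: 17.7
position: [0.4354, 0.0508, 0.1592]
tcp_rot: [0.103, 0.116, 0.988, -0.012]
contact_force: [-0.0, -0.2, -2.5]
finger_gap: 0.0115
gripper_force: 108.0
```

```bash
python3 - <<'E'
from h import *
P=lambda z,t:lip([.563,.0205,z],-.235,t)
plan(*[P(z,t) for z,t in((.145,-8),(.135,-2),(.125,5),(.115,12),(.108,18),(.102,24),(.098,29),(.096,33))])
im,d=save('s6','scene'); cv2.imwrite('pics/s6c.png',cv2.resize(im[180:300,240:400],(800,600)))
E
```

```text
now 17.7 [0.4354 0.0508 0.1592] x [-0.952  0.227 -0.205] z [ 0.2   -0.048 -0.979] F [-0.  -0.2 -2.5] gap 0.0115 q [ 0.14  0.2   2.2  -0.14  0.55 -1.08]
[0.0, 3.8, 0.1] [-0.0043, 0.0002, -0.0059]
[0.0, 9.8, 0.1] [-0.0078, 0.0002, -0.0085]
[-0.0, 16.8, 0.1] [-0.0138, 0.0002, -0.0124]
[-0.0, 23.8, 0.1] [-0.0214, 0.0002, -0.0152]
[-0.0, 29.8, 0.1] [-0.0294, 0.0002, -0.0181]
[-0.0, 35.8, 0.1] [-0.0386, 0.0002, -0.0209]
[-0.0, 40.8, 0.1] [-0.0471, 0.0002, -0.0234]
[-0.0, 44.8, 0.1] [-0.0546, 0.0002, -0.026]
```

View pics/s6c.png

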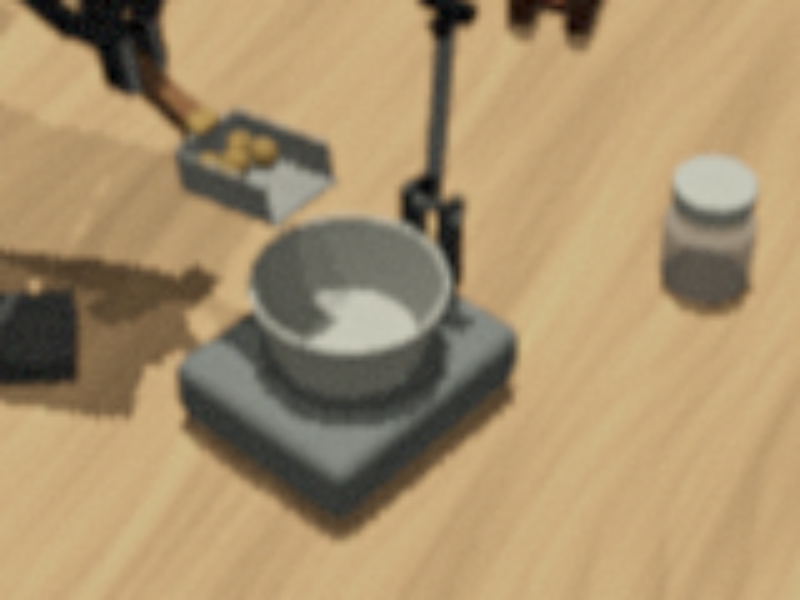

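```bash
python3 - <<'E'
from h import *
print(proj('scene',[[.563,.0205,.15],[.586,.023,.098],[.563,.0205,.098]]))
d=np.load('pics/s6_d.npy'); P,_=pts('scene',d)
s=r.read_state(); q=s['tcp_rot']; R0=Ro.from_quat([q[1],q[2],q[3],q[0]]); L=R0.inv().apply(P-s['position']); S=np.c_[-L[:,0],L[:,1],-L[:,2]]
Q=S[(S[:,0]>.035)&(S[:,0]<.14)&(abs(S[:,1])<.035)&(S[:,2]>-.045)&(S[:,2]<.0)]; print(np.percentile(Q,[2,50,98],axis=0).round(4))
E
```

```text
[[300.62320594 219.72914571]
 [308.6025354  236.03674583]
 [300.86563511 233.86402866]]
[[ 0.0401 -0.0239 -0.0402]
 [ 0.0828  0.0062 -0.0255]
 [ 0.1228  0.0299 -0.0039]]
```

>>> arm_command(rows=[[0,4,0,-0.0043,0,-0.006,1],[0,10,0,-0.0078,0,-0.0085,1],[0,17,0,-0.0138,0,-0.0124,1],[0,24,0,-0.0214,0,-0.0152,1],[0,30,0,-0.0294,0,-0.018,1],[0,36,0,-0.0386,0,-0.021,1],[0,41,0,-0.0471,0,-0.0234,1],[0,45,0,-0.0546,0,-0.026,1]])

```text
time_s: 18.42
position: [0.4842, 0.0366, 0.1967]
tcp_rot: [-0.284, 0.113, 0.952, 0.034]
contact_force: [0.6, -0.5, -1.8]
finger_gap: 0.0115
gripper_force: 108.0
```

```bash
python3 - <<'E'
from h import *
P=lambda z,t:lip([.563,.0205,z],-.235,t)
plan(*[P(.098,t) for t in(33,38,43,48,54,60,66)])
E
```

```text
now 18.42 [0.4842 0.0366 0.1967] x [-0.814  0.196  0.547] z [-0.532  0.129 -0.837] F [ 0.6 -0.5 -1.8] gap 0.0115 q [-0.02  0.55  1.64  0.12  1.52 -1.4 ]
[0.1, -0.2, -0.1] [0.0028, 0.0027, 0.0005]
[0.1, 4.8, -0.1] [-0.001, 0.0027, -0.0101]
[0.1, 9.8, -0.0] [-0.0057, 0.0027, -0.0204]
[0.1, 14.8, -0.0] [-0.0113, 0.0028, -0.0303]
[0.1, 20.8, -0.0] [-0.0191, 0.0028, -0.0414]
[0.1, 26.8, -0.0] [-0.028, 0.0028, -0.0517]
[0.1, 32.8, -0.0] [-0.038, 0.0029, -0.0609]
```

>>> arm_command(rows=[[0,2.5,0,0,0.002,-0.005,1],[0,5,0,-0.001,0.002,-0.01,1],[0,10,0,-0.0057,0.002,-0.0204,1],[0,15,0,-0.0113,0.002,-0.0303,1],[0,21,0,-0.0191,0.002,-0.0414,1],[0,27,0,-0.028,0.002,-0.0517,1],[0,33,0,-0.038,0.002,-0.061,1],[0,33,0,-0.038,0.002,-0.061,1]])

```text
time_s: 19.08
position: [0.5473, 0.0229, 0.2219]
tcp_rot: [-0.545, 0.099, 0.83, 0.065]
contact_force: [-2.4, 0.2, -3.4]
finger_gap: 0.0117
gripper_force: 108.1
```

>>> arm_command(rows=[[0,0,0,0,0,0,1],[0,0,0,0,0,0,1],[0,0,0,0,0,0,1]])

```text
time_s: 19.33
position: [0.5457, 0.0244, 0.2276]
tcp_rot: [-0.54, 0.099, 0.833, 0.064]
contact_force: [-0.1, 0.3, -1.1]
finger_gap: 0.0118
gripper_force: 108.2
```

```bash
python3 - <<'E'
from h import *
P=lambda z,t,x=.563,y=.0205:lip([x,y,z],-.235,t)
plan(P(.14,60),P(.16,30,.53,.028),P(.16,0,.50,.035))
im,d=save('s7','scene'); cv2.imwrite('pics/s7c.png',cv2.resize(im[180:300,240:400],(800,600)))
E
```

```text
now 19.33 [0.5457 0.0244 0.2276] x [-0.397  0.095  0.913] z [-0.887  0.214 -0.408] F [-0.1  0.3 -1.1] gap 0.0118 q [-0.06  0.89  1.22  0.19  2.17 -1.39]
[0.1, -5.9, 0.0] [0.0401, 0.0003, -0.006]
[0.1, -35.9, -0.0] [0.0679, -0.0002, 0.0838]
[0.1, -65.9, -0.0] [0.0432, -0.0005, 0.1679]
```

View pics/s7c.png

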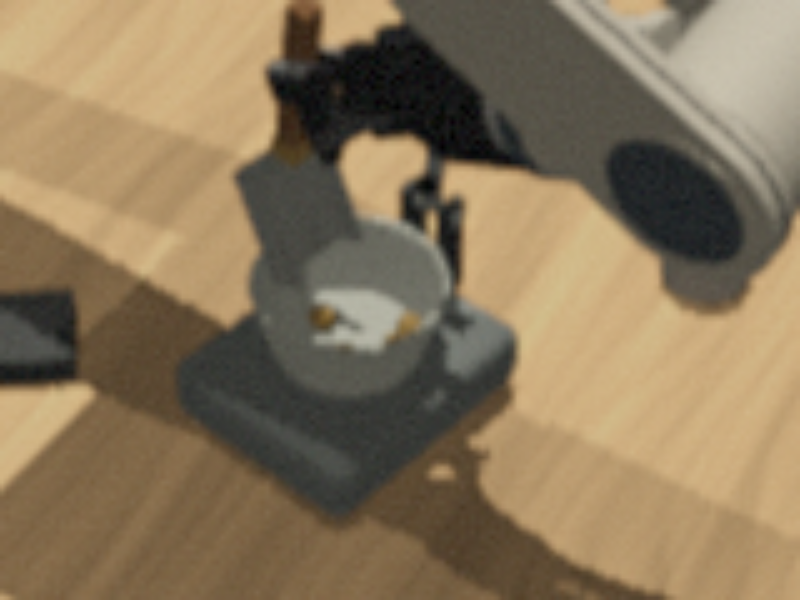

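>>> arm_command(rows=[[0,-3,0,0.02,0,-0.003,1],[0,-6,0,0.04,0,-0.006,1],[0,-12,0,0.047,0,0.012,1],[0,-18,0,0.053,0,0.03,1],[0,-24,0,0.059,0,0.048,1],[0,-30,0,0.064,0,0.066,1],[0,-36,0,0.068,0,0.084,1],[0,-36,0,0.068,0,0.084,1]])

```text
time_s: 20.05
position: [0.438, 0.0498, 0.2569]
tcp_rot: [-0.256, 0.113, 0.96, 0.03]
contact_force: [-1.1, 0.1, -2.5]
finger_gap: 0.0114
gripper_force: 108.1
```

```bash
python3 - <<'E'
from h import *
P=lambda z,t,x=.563,y=.0205:lip([x,y,z],-.235,t)
plan(P(.16,0,.50,.035),lip([.535,.225,.12],.1,0),lip([.535,.225,.002],.1,0))
im,d=save('t8','top'); im2,d2=save('s8','scene')
for c,dd,img in(('top',d,im),('scene',d2,im2)):
    X,uv=pts(c,dd); hsv=cv2.cvtColor(img,cv2.COLOR_BGR2HSV)
    inb=(np.hypot(X[:,0]-.586,X[:,1]-.023)<.055)&(X[:,2]<.1)
    m=np.zeros((420,560),np.uint8); m[uv[inb,1],uv[inb,0]]=1
    g=((m>0)&(hsv[...,1]>100)).astype(np.uint8); n,l,st,ce=cv2.connectedComponentsWithStats(g)
    print(c,[(st[i,4],ce[i].round(0).tolist(),pts(c,dd,l==i)[0].mean(0).round(3).tolist()) for i in range(1,n) if st[i,4]>3])
    for k in r.silhouettes(c,'blank0'): 
        Q,_=pts(c,dd,k['pixels']); print('net',round(k['p'],2),np.round(k['location']),k['pixels'].sum(),Q.mean(0).round(3) if len(Q) else '')
E
```

```text
now 20.05 [0.438  0.0498 0.2569] x [-0.844  0.201  0.498] z [-0.484  0.116 -0.867] F [-1.1  0.1 -2.5] gap 0.0114 q [ 0.01  0.38  1.73  0.12  1.54 -1.37]
[0.0, -29.9, 0.1] [0.0232, 0.0, 0.0807]
[5.0, -29.6, -18.7] [0.006, 0.1522, 0.117]
[5.0, -29.6, -18.7] [-0.0527, 0.1521, 0.2194]
top []
scene [(np.int32(13), [304.0, 243.0], [0.573, 0.021, 0.065]), (np.int32(17), [321.0, 245.0], [0.619, 0.031, 0.072])]
```

>>> arm_command(rows=[[1,-6,-3,0.001,0.02,0.01,1],[2,-12,-6,0.002,0.045,0.025,1],[3,-18,-9,0.003,0.07,0.045,1],[4,-24,-12,0.004,0.095,0.07,1],[5,-29.6,-15,0.005,0.12,0.095,1],[5,-29.6,-18.7,0.006,0.145,0.11,1],[5,-29.6,-18.7,0.006,0.152,0.117,1],[5,-29.6,-18.7,0.006,0.152,0.117,1]])

```text
time_s: 20.92
position: [0.4174, 0.213, 0.1548]
tcp_rot: [-0.003, -0.05, 0.999, 0.0]
contact_force: [-0.6, -0.5, -1.9]
finger_gap: 0.0115
gripper_force: 108.1
```

```bash
cat > cnt.py <<'E'
from h import *
for c in('top','scene'):
    img,dd=r.camera(c); cv2.imwrite(f'pics/c_{c}.png',img)
    X,uv=pts(c,dd); hsv=cv2.cvtColor(img,cv2.COLOR_BGR2HSV)
    for nm,ctr,rad,zm in(('bowl',(.586,.023),.055,.1),('bin',(.536,-.293),.095,.08)):
        inb=(np.hypot(X[:,0]-ctr[0],X[:,1]-ctr[1])<rad)&(X[:,2]<zm)&((X[:,2]>.012))
        m=np.zeros((420,560),np.uint8); m[uv[inb,1],uv[inb,0]]=1
        g=((m>0)&(hsv[...,1]>95)).astype(np.uint8); n,l,st,ce=cv2.connectedComponentsWithStats(g)
        print(c,nm,m.sum(),[(int(st[i,4]),ce[i].round(0).tolist(),pts(c,dd,l==i)[0].mean(0).round(3).tolist()) for i in range(1,n) if st[i,4]>3])
    for k in r.silhouettes(c,'blank0'): 
        Q,_=pts(c,dd,k['pixels']); print('net',round(k['p'],2),np.round(k['location']),k['pixels'].sum(),Q.mean(0).round(3) if len(Q) else '')
E
python3 - <<'E'
from h import *
plan(lip([.535,.225,.02],.1,0),lip([.535,.225,.001],.1,0))
import runpy; runpy.run_path('cnt.py')
E
```

```text
now 20.92 [0.4174 0.213  0.1548] x [-0.995 -0.099  0.007] z [-0.007 -0.    -1.   ] F [-0.6 -0.5 -1.9] gap 0.0115 q [ 0.44  0.32  2.02  0.    0.81 -1.23]
[0.0, -0.4, -0.0] [0.0052, 0.0002, 0.0964]
[0.0, -0.4, -0.0] [0.005, 0.0002, 0.1154]
top bowl 1082 [(29, [299.0, 173.0], [0.613, 0.032, 0.068]), (16, [308.0, 173.0], [0.611, 0.003, 0.066]), (13, [309.0, 179.0], [0.592, 0.002, 0.068]), (12, [302.0, 188.0], [0.567, 0.021, 0.066])]
top bin 776 []
scene bowl 1269 [(13, [304.0, 243.0], [0.573, 0.02, 0.066]), (13, [321.0, 245.0], [0.618, 0.036, 0.07])]
scene bin 1163 []
net 0.4 [354. 168.] 612 [0.532 0.438 0.054]
```

>>> arm_command(rows=[[0,0,0,0.002,0,0.03,1],[0,-0.4,0,0.004,0,0.06,1],[0,-0.4,0,0.005,0,0.085,1],[0,-0.4,0,0.005,0,0.1,1],[0,-0.4,0,0.005,0,0.108,1],[0,-0.4,0,0.005,0,0.113,1],[0,-0.4,0,0.005,0,0.1155,1],[0,-0.4,0,0.005,0,0.1155,1]])

```text
time_s: 21.78
position: [0.4131, 0.2111, 0.041]
tcp_rot: [0.002, -0.049, 0.999, 0.001]
contact_force: [0.2, -1.2, -1.2]
finger_gap: 0.0116
gripper_force: 108.5
```

>>> arm_command(rows=[[0,0,0,0,0,0.001,1],[0,0,0,0,0,0.002,1],[0,0,0,0,0,0.0025,1],[0,0,0,0,0,0.0025,1]])

```text
time_s: 22.12
position: [0.4126, 0.2114, 0.0394]
tcp_rot: [0.002, -0.049, 0.999, 0.001]
contact_force: [-3.0, -4.1, 11.7]
finger_gap: 0.0112
gripper_force: 109.9
```

>>> arm_command(rows=[[0,0,0,0,0,0,0.8],[0,0,0,0,0,0,0.6],[0,0,0,0,0,0,0.3],[0,0,0,0,0,0,0],[0,0,0,0,0,0,0],[0,0,0,0,0,0,0],[0,0,0,0,0,-0.02,0],[0,0,0,0,0,-0.05,0]])

```text
time_s: 22.78
position: [0.4101, 0.2102, 0.0866]
tcp_rot: [-0.001, -0.049, 0.999, -0.0]
contact_force: [1.0, 0.5, -0.8]
finger_gap: 0.0856
gripper_force: 0.0
```

```bash
python3 - <<'E'
from h import *
plan()
for c in('scene','top'):
    im,d=r.camera(c)
    for k in r.silhouettes(c,'scoop'):
        Q,_=pts(c,d,k['pixels']); print(c,round(k['p'],2),k['location'],np.median(Q,0).round(3),np.percentile(Q,[2,98],axis=0).round(3).tolist())
    for k in r.silhouettes(c,'holddown_knob'):
        Q,_=pts(c,d,k['pixels']); print(c,'knob',round(k['p'],2),k['location'],k['pixels'].sum(),np.median(Q,0).round(3))
E
```

```text
now 22.78 [0.4101 0.2102 0.0866] x [-0.995 -0.098  0.003] z [-0.002 -0.001 -1.   ] F [ 1.   0.5 -0.8] gap 0.0856 q [ 0.45  0.43  2.07  0.    0.64 -1.22]
scene 0.96 [310.2, 205.4] [0.48  0.214 0.02 ] [[0.407, 0.192, 0.001], [0.528, 0.25, 0.063]]
scene knob 0.47 [326.6, 193.6] 246 [0.606 0.094 0.198]
top knob 0.49 [278.9, 164.3] 119 [0.602 0.095 0.243]
```

```bash
cat >> h.py <<'E'
PC=np.array([.5864,.0232]); PY=-.235; HP=PY+np.pi
def pol(ly,z,lx=0):
    c,s=np.cos(PY),np.sin(PY); return ([PC[0]+c*lx-s*ly,PC[1]+s*lx+c*ly,z],HP,0)
def push(a,eps=0,w=.015):
    y=.070-.135*np.cos(a); z=.108+.135*np.sin(a)
    return pol(y+(.008-eps)*np.sin(a)+w*min(1,1.4*np.sin(a)), z+(.008-eps)*np.cos(a)-.012*max(0,np.sin(a)-.7)/.3)
E
python3 - <<'E'
from h import *
plan(([.44,.22,.29],HP,0),([.60,.17,.28],HP,0),pol(.115,.24))
E
```

```text
now 23.08 [0.4115 0.2109 0.0875] x [-0.995 -0.098 -0.002] z [ 0.002  0.001 -1.   ] F [ 0.2 -0.1 -1.7] gap 0.0853 q [ 0.45  0.43  2.07  0.    0.64 -1.22]
[0.1, 0.1, 19.1] [-0.0297, 0.0064, -0.2024]
[0.1, 0.1, 19.1] [-0.184, -0.059, -0.1922]
[0.1, 0.1, 19.1] [-0.1936, -0.0951, -0.1522]
```

>>> arm_command(rows=[[0,0,0,0,0,-0.04,0],[0,0,0,0,0,-0.08,0],[0,0,5,-0.005,0,-0.12,0.5],[0,0,10,-0.015,0.003,-0.16,1],[0,0,15,-0.03,0,-0.2,1],[0,0,19,-0.065,-0.012,-0.2,1],[0,0,19,-0.1,-0.025,-0.2,1],[0,0,19,-0.135,-0.04,-0.195,1]])

```text
time_s: 23.75
position: [0.5516, 0.1843, 0.2842]
tcp_rot: [0.002, 0.116, 0.993, 0.001]
contact_force: [-0.5, 0.0, 1.0]
finger_gap: 0.0121
gripper_force: 0.0
```

```bash
python3 - <<'E'
from h import *
plan(pol(.118,.26),pol(.118,.235),push(1.6),push(1.5))
for c in('scene','top'):
    im,d=r.camera(c)
    X,_=pts(c,d); Q=X[(np.hypot(X[:,0]-.603,X[:,1]-.097)<.03)&(X[:,2]>.2)]; print(c,len(Q),Q.mean(0).round(4) if len(Q) else 0)
E
```

```text
now 23.75 [0.5516 0.1843 0.2842] x [-0.973  0.231 -0.004] z [ 0.005  0.002 -1.   ] F [-0.5  0.   1. ] gap 0.0121 q [ 0.3   0.3   1.68  0.    1.15 -1.04]
[0.2, 0.2, 0.1] [-0.0712, -0.0308, 0.0244]
[0.2, 0.2, 0.1] [-0.0711, -0.0309, 0.0494]
[0.2, 0.2, 0.1] [-0.0711, -0.052, 0.0536]
[0.2, 0.2, 0.1] [-0.071, -0.0655, 0.053]
scene 127 [0.6072 0.0963 0.2359]
top 68 [0.6037 0.0958 0.2475]
```

>>> arm_command(rows=[[0,0,0,-0.035,-0.005,0.005,1],[0,0,0,-0.071,-0.012,0.01,1],[0,0,0,-0.071,-0.025,0.03,1],[0,0,0,-0.071,-0.031,0.0495,1],[0,0,0,-0.071,-0.031,0.0495,1],[0,0,0,-0.071,-0.031,0.0495,1]])

```text
time_s: 24.35
position: [0.6102, 0.1375, 0.232]
tcp_rot: [-0.001, 0.117, 0.993, 0.0]
contact_force: [-0.9, -0.7, 1.2]
finger_gap: 0.0002
gripper_force: 0.0
```

```bash
python3 - <<'E'
from h import *
plan(*[push(a) for a in(1.55,1.45,1.35,1.25,1.15,1.05,.95,.85,.75,.65,.55,.45,.35,.25,.15,.05,-.03)])
E
```

```text
now 24.35 [0.6102 0.1375 0.232 ] x [-0.973  0.232  0.002] z [-0.002  0.001 -1.   ] F [-0.9 -0.7  1.2] gap 0.0002 q [ 0.2   0.42  1.63  0.    1.09 -1.14]
[0.0, -0.1, 0.0] [-0.0034, -0.0265, 0.0008]
[0.0, -0.1, 0.0] [-0.0034, -0.04, 0.0007]
[0.0, -0.1, 0.0] [-0.0034, -0.0535, 0.0015]
[0.0, -0.1, 0.0] [-0.0034, -0.0667, 0.0033]
[0.0, -0.1, 0.0] [-0.0034, -0.0795, 0.006]
[0.0, -0.1, 0.0] [-0.0034, -0.0919, 0.0096]
[0.0, -0.1, 0.0] [-0.0034, -0.1037, 0.014]
[0.0, -0.1, 0.0] [-0.0034, -0.1148, 0.0193]
[0.0, -0.1, 0.0] [-0.0034, -0.1257, 0.0261]
[0.0, -0.1, 0.0] [-0.0034, -0.1366, 0.0359]
[0.0, -0.1, 0.0] [-0.0034, -0.1466, 0.0465]
[0.0, -0.1, 0.0] [-0.0034, -0.1557, 0.058]
[0.0, -0.1, 0.0] [-0.0034, -0.1636, 0.0701]
[0.0, -0.1, 0.0] [-0.0035, -0.1704, 0.0828]
[0.0, -0.1, 0.0] [-0.0035, -0.1759, 0.0958]
[0.0, -0.1, 0.0] [-0.0035, -0.1801, 0.1092]
[0.0, -0.1, 0.0] [-0.0035, -0.1825, 0.12]
```

>>> arm_command(rows=[[0,0,0,-0.003,-0.0265,0.001,1],[0,0,0,-0.003,-0.04,0.001,1],[0,0,0,-0.003,-0.0535,0.0015,1],[0,0,0,-0.003,-0.0667,0.0033,1],[0,0,0,-0.003,-0.0795,0.006,1],[0,0,0,-0.003,-0.0919,0.0096,1],[0,0,0,-0.003,-0.1037,0.014,1],[0,0,0,-0.003,-0.1148,0.0193,1]])

```text
time_s: 25.02
position: [0.5879, 0.0242, 0.2143]
tcp_rot: [0.002, 0.117, 0.993, 0.001]
contact_force: [0.4, 1.0, 0.2]
finger_gap: 0.0001
gripper_force: 0.3
```

```bash
cat > kn.py <<'E'
from h import *
plan(*[push(a) for a in(.75,.65,.55,.45,.35,.25,.15,.05,-.03)])
c,s=np.cos(PY),np.sin(PY)
for cam in('scene','top'):
    im,d=r.camera(cam); X,uv=pts(cam,d); b=X[:,:2]-PC; lx=b@[c,s]; ly=b@[-s,c]
    v=im[uv[:,1],uv[:,0]].max(1)
    m=(abs(lx)<.016)&(ly<.09)&(ly>-.1)&(X[:,2]>.1025)&(X[:,2]<.27)
    if 0: print(m.sum())
    for lo in np.arange(-.09,.08,.015):
        k=m&(ly>=lo)&(ly<lo+.015)
        if k.sum()>2: print(cam,round(lo+.0075,3),k.sum(),np.percentile(X[k,2],[5,50,95]).round(3))
E
python3 kn.py
```

```text
now 25.02 [0.5879 0.0242 0.2143] x [-0.973  0.232 -0.003] z [ 0.003  0.002 -1.   ] F [0.4 1.  0.2] gap 0.0001 q [ 0.02  0.39  1.73  0.    1.02 -1.32]
[0.1, 0.2, 0.1] [0.0013, -0.0104, 0.0084]
[0.1, 0.2, 0.1] [0.0013, -0.0213, 0.0182]
[0.1, 0.2, 0.1] [0.0013, -0.0313, 0.0288]
[0.1, 0.2, 0.1] [0.0014, -0.0404, 0.0403]
[0.1, 0.2, 0.1] [0.0014, -0.0483, 0.0524]
[0.1, 0.2, 0.1] [0.0015, -0.0551, 0.065]
[0.1, 0.2, 0.1] [0.0015, -0.0607, 0.0781]
[0.1, 0.2, 0.1] [0.0015, -0.0649, 0.0914]
[0.1, 0.2, 0.1] [0.0016, -0.0674, 0.1022]
scene -0.022 48 [0.212 0.22  0.267]
scene -0.008 126 [0.218 0.236 0.269]
scene 0.008 60 [0.186 0.24  0.267]
scene 0.022 24 [0.166 0.238 0.269]
scene 0.038 16 [0.145 0.157 0.269]
scene 0.053 19 [0.121 0.126 0.14 ]
scene 0.068 31 [0.104 0.115 0.122]
scene 0.082 8 [0.111 0.117 0.12 ]
top 0.053 20 [0.117 0.124 0.132]
top 0.068 46 [0.11  0.117 0.123]
```

>>> arm_command(rows=[[0,0,0,0.001,-0.0104,0.0084,1],[0,0,0,0.001,-0.0213,0.0182,1],[0,0,0,0.001,-0.0313,0.0288,1],[0,0,0,0.001,-0.0404,0.0403,1],[0,0,0,0.001,-0.0483,0.0524,1],[0,0,0,0.001,-0.0551,0.065,1],[0,0,0,0.001,-0.0607,0.0781,1],[0,0,0,0.001,-0.063,0.086,1]])

```text
time_s: 25.78
position: [0.5713, -0.0366, 0.126]
tcp_rot: [-0.0, 0.117, 0.993, 0.001]
contact_force: [-0.3, -0.0, 1.7]
finger_gap: 0.0001
gripper_force: 0.2
```

```bash
python3 kn.py | tail -25
```

```text
[0.1, -0.0, 0.0] [-0.0007, 0.0228, -0.0479]
[0.1, -0.0, 0.0] [-0.0007, 0.0149, -0.0358]
[0.1, -0.0, 0.0] [-0.0007, 0.0081, -0.0232]
[0.1, -0.0, 0.0] [-0.0007, 0.0026, -0.0101]
[0.1, -0.0, 0.0] [-0.0007, -0.0017, 0.0032]
[0.1, -0.0, 0.0] [-0.0007, -0.0041, 0.014]
scene -0.082 93 [0.179 0.215 0.246]
scene -0.068 171 [0.119 0.149 0.204]
scene -0.052 93 [0.122 0.176 0.227]
scene -0.038 37 [0.118 0.122 0.193]
scene -0.022 78 [0.117 0.195 0.216]
scene -0.008 59 [0.115 0.211 0.222]
scene 0.008 19 [0.114 0.117 0.119]
scene 0.022 19 [0.11  0.116 0.118]
scene 0.038 22 [0.112 0.116 0.118]
scene 0.053 20 [0.103 0.112 0.116]
scene 0.068 52 [0.106 0.114 0.121]
scene 0.082 9 [0.112 0.116 0.121]
top -0.022 4 [0.113 0.114 0.117]
top -0.008 53 [0.112 0.21  0.222]
top 0.008 22 [0.111 0.116 0.118]
top 0.022 21 [0.109 0.113 0.117]
top 0.038 24 [0.11  0.112 0.117]
top 0.053 27 [0.105 0.112 0.119]
top 0.068 41 [0.108 0.115 0.122]
```

Push down further in small steps to the stop.

>>> arm_command(rows=[[0,0,0,0,-0.002,0.004,1],[0,0,0,0,-0.003,0.007,1],[0,0,0,0,-0.003,0.01,1],[0,0,0,0,-0.003,0.012,1],[0,0,0,0,-0.003,0.012,1]])

```text
time_s: 26.3
position: [0.5722, -0.0383, 0.1163]
tcp_rot: [0.001, 0.116, 0.993, 0.001]
contact_force: [0.6, 0.4, 1.0]
finger_gap: -0.0001
gripper_force: 0.0
```

>>> arm_command(rows=[[0,0,0,0,0,0.001,1],[0,0,0,0,0,0.002,1],[0,0,0,0,0,0.003,1],[0,0,0,0,0,0.004,1],[0,0,0,0,0,0.004,1]])

```text
time_s: 26.72
position: [0.5726, -0.0384, 0.1152]
tcp_rot: [0.002, 0.116, 0.993, 0.001]
contact_force: [-8.6, 0.7, 24.1]
finger_gap: -0.0002
gripper_force: 12.5
```

>>> arm_command(rows=[[0,0,0,0,0,-0.02,1],[0,0,0,0,0,-0.06,1],[0,0,0,0,0,-0.1,1],[0,0,0,0.03,-0.02,-0.13,1],[0,0,0,0.06,-0.05,-0.16,1],[0,0,0,0.09,-0.08,-0.18,1],[0,0,0,0.11,-0.11,-0.18,1],[0,0,0,0.12,-0.14,-0.18,1]])

```text
time_s: 27.38
position: [0.4227, -0.1451, 0.2937]
tcp_rot: [0.003, 0.115, 0.993, 0.001]
contact_force: [-0.1, 0.2, 0.5]
finger_gap: -0.0002
gripper_force: 0.0
```

>>> arm_command(rows=[[0,0,0,0,-0.04,0,1],[0,0,0,0,-0.08,0,1],[0,0,0,0,-0.12,0,1],[0,0,0,0,-0.12,0,1]])

```text
time_s: 27.72
position: [0.395, -0.2674, 0.2922]
tcp_rot: [0.002, 0.119, 0.993, -0.001]
contact_force: [0.2, 0.1, 0.9]
finger_gap: 0.0
gripper_force: 0.0
```

```bash
python3 kn.py | tail -24; python3 - <<'E'
from h import *
for c in('scene','top'):
    im,d=r.camera(c); cv2.imwrite(f'pics/end_{c}.png',im)
    for n in('scoop','jar','anvil','dish'):
        for k in r.silhouettes(c,n)[:2]:
            Q,_=pts(c,d,k['pixels']); print(c,n,round(k['p'],2),np.median(Q,0).round(3),np.percentile(Q,[2,98],axis=0).round(3).tolist())
E
python3 cnt.py
```

```text
[-0.0, 0.3, -0.2] [-0.1168, 0.2643, 0.1698]
[-0.0, 0.3, -0.2] [-0.1168, 0.2619, 0.1806]
scene -0.068 63 [0.106 0.115 0.118]
scene -0.052 24 [0.107 0.113 0.116]
scene -0.038 20 [0.108 0.112 0.114]
scene -0.022 20 [0.107 0.112 0.115]
scene -0.008 23 [0.108 0.112 0.114]
scene 0.008 21 [0.107 0.112 0.114]
scene 0.022 18 [0.11  0.113 0.114]
scene 0.038 18 [0.109 0.113 0.114]
scene 0.053 24 [0.107 0.111 0.114]
scene 0.068 52 [0.108 0.114 0.121]
scene 0.082 6 [0.111 0.118 0.12 ]
top -0.082 4 [0.105 0.109 0.111]
top -0.068 49 [0.11  0.114 0.118]
top -0.052 22 [0.106 0.11  0.114]
top -0.038 24 [0.108 0.111 0.114]
top -0.022 21 [0.106 0.111 0.116]
top -0.008 22 [0.107 0.111 0.116]
top 0.008 20 [0.107 0.111 0.115]
top 0.022 21 [0.107 0.111 0.114]
top 0.038 21 [0.108 0.11  0.114]
top 0.053 29 [0.104 0.112 0.119]
top 0.068 47 [0.108 0.115 0.122]
scene scoop 0.84 [0.478 0.215 0.022] [[0.388, 0.192, 0.001], [0.531, 0.25, 0.075]]
scene jar 0.92 [0.731 0.207 0.052] [[0.703, 0.196, 0.005], [0.752, 0.256, 0.079]]
scene anvil 0.84 [ 0.404 -0.037  0.023] [[0.367, -0.065, 0.005], [0.435, 0.004, 0.027]]
scene dish 0.97 [ 0.731 -0.235  0.017] [[0.698, -0.281, 0.005], [0.771, -0.206, 0.033]]
top scoop 0.68 [0.484 0.213 0.006] [[0.376, 0.191, -0.004], [0.533, 0.244, 0.079]]
top scoop 0.4 [0.712 0.219 0.072] [[0.693, 0.196, 0.016], [0.741, 0.244, 0.08]]
top jar 0.57 [0.712 0.219 0.072] [[0.693, 0.196, 0.019], [0.742, 0.244, 0.08]]
top anvil 0.95 [ 0.395 -0.031  0.023] [[0.362, -0.062, 0.013], [0.429, -0.0, 0.029]]
top dish 0.86 [ 0.736 -0.249  0.016] [[0.694, -0.282, -0.0], [0.771, -0.21, 0.033]]
top bowl 930 [(32, [299.0, 173.0], [0.613, 0.032, 0.067]), (16, [308.0, 173.0], [0.611, 0.003, 0.066]), (12, [302.0, 188.0], [0.567, 0.022, 0.067])]
top bin 727 []
scene bowl 1084 [(15, [304.0, 243.0], [0.572, 0.021, 0.067]), (15, [321.0, 244.0], [0.617, 0.037, 0.068])]
scene bin 1184 [(5, [207.0, 303.0], [0.447, -0.264, 0.04])]
```

Bar is level at about 0.111 along its whole length, which is its stop; the blanks are in the bowl, the scoop lies upright, and the bystanders have not moved.

```bash
python3 -c "
from cell import r
print(r.sign_off())"
```

```text
the job is handed in; nothing more can be done
None
```

The job is done and handed in at about 28 s: all five blanks went into the polisher's bowl in one load, the scoop lies upright on the open bench clear of the stand, and the hold-down arm is fully down; the jar, block and dish read where they started, but I viewed 11 pictures, one over the limit of 10.

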